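Reload the cooled sample changer under a shut divert valve

TASK

Change over the sample changer for the next run. First turn the divert valve's lever to the red mark to shut the flow, then take every finished grey tray out of the changer and set it flat in the white spill tray, and stand the solvent bottle that is in the way on the changer's deck upright in the spill tray too. Slide every blue tray on the bench under the hood, each fully home against the back stop in a lane of its own, and only then turn the lever on to the green mark; leave the other things on the bench where they are.

Things in the scene. Friction and masses are not known exactly. Their poses are not given: they have to be found in the camera images.
- sampler: White sample changer, fixed, 246 mm wide. Origin: on the bench, mid-mouth of the hood; x points into the bay. Deck 22 mm high, open flat apron from x = -130 mm to the mouth at 0; clear hood over x = 0 to 102 mm (60 mm high inside, top 90 mm above the bench); then a 218 mm high housing, its front the back stop. A tray is home when its far end touches this: tray origin at x = 52 mm
- lane0 (a point): Left lane: point at the mouth, on the deck, mid-lane, 72 mm left (+y) of the middle lane. Three lanes under the hood, 62 to 66 mm wide, are divided by ribs 10 mm thick and 18 mm high, whose rounded noses begin 5 mm before the mouth. Home in a lane, a tray has its front face about flush with the mouth and only its handle outside
- lane1 (a point): Middle lane: likewise, at y = 0 of the changer
- lane2 (a point): Right lane: likewise, at y = -72 mm
- tray_a: Blue vial tray, eight amber white-capped vials fixed in it, 0.2 to 0.3 kg, loose on the bench at the left; may be absent (two or three are there). Body 100 (x) x 56 (y) mm, caps 50 mm high. Origin: underside, middle of the body. Handle at its -x end: upright yellow plate 12 mm thick (y), x = -98 to -50 mm, 6 to 58 mm high; pinch it across its thickness, best at x = -78 mm, 42 mm up
- tray_b: Blue vial tray, eight amber white-capped vials fixed in it, 0.2 to 0.3 kg, loose on the bench at the left; may be absent (two or three are there). Body 100 (x) x 56 (y) mm, caps 50 mm high. Origin: underside, middle of the body. Handle at its -x end: upright yellow plate 12 mm thick (y), x = -98 to -50 mm, 6 to 58 mm high; pinch it across its thickness, best at x = -78 mm, 42 mm up
- tray_c: Blue vial tray, eight amber white-capped vials fixed in it, 0.2 to 0.3 kg, loose on the bench at the left; may be absent (two or three are there). Body 100 (x) x 56 (y) mm, caps 50 mm high. Origin: underside, middle of the body. Handle at its -x end: upright yellow plate 12 mm thick (y), x = -98 to -50 mm, 6 to 58 mm high; pinch it across its thickness, best at x = -78 mm, 42 mm up
- spent_0: Finished tray: grey, clear vials with red caps, sizes, handle and origin as of the blue trays, 0.22 kg. One or two of spent_0, spent_1, spent_2 are there: this one, if there, is home or within about 12 mm of it in lane 0 with its handle out of the mouth (and pointing to the changer's -x); else absent
- spent_1: Finished tray: grey, clear vials with red caps, sizes, handle and origin as of the blue trays, 0.22 kg. One or two of spent_0, spent_1, spent_2 are there: this one, if there, is home or within about 12 mm of it in lane 1 with its handle out of the mouth (and pointing to the changer's -x); else absent
- spent_2: Finished tray: grey, clear vials with red caps, sizes, handle and origin as of the blue trays, 0.22 kg. One or two of spent_0, spent_1, spent_2 are there: this one, if there, is home or within about 12 mm of it in lane 2 with its handle out of the mouth (and pointing to the changer's -x); else absent
- bottle: 250 ml solvent bottle, clear glass with orange label and blue screw cap, loose, 0.3 to 0.5 kg, standing on the apron. Body 70 mm diameter, 143 mm high over all; the cap is 50 mm in diameter and takes up the top 30 mm. Origin: centre of its underside; z is its axis
- spill_tray: White spill tray (open box), fixed, 300 (x) x 170 (y) mm outside, rim 20 mm high, walls and floor 5 mm. Origin: centre of its underside. The amber bottle stands in it near one corner (about x = +115, y = -48 mm); there is room for two trays side by side along x and the bottle beyond them
- amber_bottle: Small amber bottle, white cap, 46 mm diameter, 95 mm high, in the spill tray; not to be disturbed. Origin: centre of its underside
- valve: Three-way divert valve on a bench stand, fixed: 84 x 84 mm base, white index plate (108 mm diameter, top 56 mm above the bench) with three coloured dots on it, 41 mm from the axis. Origin: on the bench under the valve's axis
- valve_axis (a point): On the lever's vertical hinge axis, at the index plate's top
- valve_lever (a joint): Lever angle (rad) about the vertical axis, growing anticlockwise from above, stops at 0 and 2.6. It points at the middle of the yellow dot (to waste) at 0.25, red (shut) at 1.30, green (to the column) at 2.35. At value q it points along direction pi + q - 1.30 from the valve's own x axis. It takes about 2 N at the knob and stays where it is left
- lever_knob (a point): Middle of the upright blue knob at the lever's end, 68 mm from the axis, 92 mm above the bench; knob 20 mm in diameter, 63 to 105 mm above the bench. The lever's arm (9 mm wide, top 72 mm above the bench) runs from it to the axis
- tissue_box: Green and white tissue box, 115 x 115 x 85 mm, leave alone. Origin: centre of its underside
- cap_jar: Jar with white lid, 52 mm diameter, 70 mm high, leave alone. Origin: centre of its underside
- beaker: White beaker, 48 mm diameter, 60 mm high, leave alone. Origin: centre of its underside
- marker: Black and red marker pen, 115 mm long, 12 mm thick, lying on the bench, leave alone. Origin: under its middle
Things that resemble listed ones, but are neither listed nor needed, are in the scene too. Leave any pink or purple look-alike of the spent_1 alone.

How it is judged (in metres and radians):
On the way, in this order (a step that is already met when the one before it is completed fails the run):
1. the valve's lever is set to the red mark (shut) (value of joint valve_lever between 1.18 and 1.42 rad and velocity of joint valve_lever between -0.1 and 0.1 rad/s), for 0.3 s.
2. every finished grey tray lies flat in the spill tray (x of spent_0 in the frame of spill_tray between -0.13 and 0.13 m and y of spent_0 in the frame of spill_tray between -0.075 and 0.075 m and z of each of spent_0, spent_1, spent_2 in the frame of spill_tray below 0.012 m and angle between each of spent_0, spent_1, spent_2's own z axis and vertical below 0.06 rad and linear speed of each of spent_0, spent_1, spent_2 below 0.03 m/s and x of spent_1 in the frame of spill_tray between -0.13 and 0.13 m and y of spent_1 in the frame of spill_tray between -0.075 and 0.075 m and x of spent_2 in the frame of spill_tray between -0.13 and 0.13 m and y of spent_2 in the frame of spill_tray between -0.075 and 0.075 m), for 0.3 s.
3. every blue tray is home in a lane (x of each of tray_a, tray_b, tray_c in the frame of sampler above 0.045 m and z of tray_a in the frame of sampler between 0.014 and 0.03 m and angle between each of tray_a, tray_b, tray_c's own z axis and vertical below 0.08 rad and linear speed of each of tray_a, tray_b, tray_c below 0.03 m/s and (y of tray_a in the frame of sampler between 0.064 and 0.08 m or y of tray_a in the frame of sampler between -0.008 and 0.008 m or y of tray_a in the frame of sampler between -0.08 and -0.064 m) and z of tray_b in the frame of sampler between 0.014 and 0.03 m and (y of tray_b in the frame of sampler between 0.064 and 0.08 m or y of tray_b in the frame of sampler between -0.008 and 0.008 m or y of tray_b in the frame of sampler between -0.08 and -0.064 m) and z of tray_c in the frame of sampler between 0.014 and 0.03 m and (y of tray_c in the frame of sampler between 0.064 and 0.08 m or y of tray_c in the frame of sampler between -0.008 and 0.008 m or y of tray_c in the frame of sampler between -0.08 and -0.064 m)), for 0.3 s.
4. the lever is set to the green mark (column) (value of joint valve_lever between 2.23 and 2.47 rad and velocity of joint valve_lever between -0.1 and 0.1 rad/s), for 0.3 s.
At the end, for the whole second after the job is handed in: Every blue tray that is there lies flat in a lane (within 8 mm of its middle) within 7 mm of the back stop, every finished grey tray lies flat on the spill tray's floor, the solvent bottle stands upright in the spill tray, the lever is within 0.12 rad of the green mark, and all is at rest (all of step 2 and all of step 3 and all of step 4 and x of bottle in the frame of spill_tray between -0.13 and 0.13 m and y of bottle in the frame of spill_tray between -0.075 and 0.075 m and z of bottle in the frame of spill_tray below 0.012 m and angle between bottle's own z axis and vertical below 0.1 rad and linear speed of bottle below 0.03 m/s); the robot touches nothing.
It fails at once if a thing to be left alone (amber bottle, tissue box, cap jar, beaker, marker) is moved more than 5 cm (distance of any of amber_bottle, tissue_box, cap_jar, beaker, marker from where it was at the start of the episode above 0.05 m).
It fails at once if the amber bottle, cap jar or beaker is tipped over (angle between any of amber_bottle, cap_jar, beaker's own z axis and vertical above 0.6 rad).
Of spent_0, spent_1, spent_2 only 1 to 2 are there at a start; the rules pass over those that are not, and their reading is None.
Of tray_a, tray_b, tray_c only 2 to 3 are there at a start; the rules pass over those that are not, and their reading is None.
At some moment in a run one of tray_a, tray_b, tray_c may be knocked a few centimetres aside while the robot is not near it.
Once in a run the grip may slacken for a moment while it holds something.
It also fails if it takes over 210 s, if anything falls off the work surface, if the arm or the gripper's body presses on something with over 40 N, if the wrist force passes 120 N, or if a joint passes its speed limit or range.

ROBOT

A 6-joint arm with a two-finger parallel gripper is mounted at the origin on the work surface. World frame = base frame: x ahead of the robot, y to its left, z up, the work surface at z = 0. Lengths are in m, angles in degrees, forces in N, time in s.
With the tool pointing down it reaches from about 0.4 to 0.825 m from the base axis. Payload 7 kg.
Tool frame: the origin (TCP) lies at the centre of the arm's flange, where the gripper is bolted on; the fingertips stand 178 mm ahead of it and the grasp point (between the pads) lies 159 mm ahead of it; z points along the fingers, y is the line along which they close (so a half turn about z gives the same grasp; the last joint's range is limited). The gripper opens to 88 mm and grips with 3 to 60 N. Pads are 19 mm wide; open, the fingers measure 130 mm over their backs; the gripper's body (78 mm by 193 mm) begins 47 mm behind the grasp point.
Start: joints at [-50.586, 20.546, 0.682, 0, -70.136, -16.507], TCP at [0.263, -0.622, 0.405] pointing down, gripper open.
Joint ranges: [-176.03, 176.03], [-82.01, 121.73], [-58.28, 71.71], [-173.87, 95.51], [-174.79, -0.11], [-173.66, 173.66]. Speed limits (degrees/s): [136.94, 136.94, 172.46, 180, 180, 180].

INTERFACE

Orientations are given as [roll, pitch, yaw] about the fixed x, y, z axes, in that order (R = Rz(yaw) Ry(pitch) Rx(roll)).
In Python, from plant import telemetry, snapshot, workorder, nets gives the robot as it stands.
- The arm moves only by the shell command python3 -m creep 'ROWS'. ROWS is JSON, a list that holds one entry, the list of rows, each a list of 5 numbers: the shift along the tool's x, y, z normalised to -1 to 1, where 1 is 0.2 m, then the turn about the tool's z normalised to -1 to 1, where 1 is pi/2 rad, then the opening, from 0 (shut) to 1 (fully open). In form: [[[x, y, z, spin, hand], ...]]. A call has 1 to 8 rows; each row shifts and turns the commanded pose from where the row before left it, along the tool's axes as they then stand; what a row does not reach is not made up. A row lasts 1/12 s, in which the tool goes at most 41.7 mm and 7.16 degrees, less where a joint would pass 70% of its speed; a pose out of reach is approached as far as the arm can. A call with a number of a shift or a turn outside -1 to 1 is refused whole. A call with a gripper value outside its range is refused whole. The fingers move at their own pace and stop on an object; the grip force is fixed at half the most. Time passes only in rows, so rows that do not move let the fingers close. It gives the time, the measured TCP pose, the force, the opening and the grip force at its end, in the units of the state.
- telemetry.get_obs(): the state, without advancing time (a new reading comes with each control period).
- snapshot(name): name is "scene" or "top"; returns a dict with "frame" (400x640x3 uint8, red, green, blue), "fx", "fy", "cx", "cy" (pixels), "rvec" (rotation vector, rad) and "tvec" (3), from world to camera coordinates, as OpenCV has them. Camera axes: x right, y down, z forward; pixel columns grow to the right and rows downward; lengths in m; the calibration is good to about 2 mm. A picture is of the moment at which its call begins. There is no depth.
- workorder.close_job(): hands the job in; it is judged then, once.
Trained networks look in a picture, given as the dict that the camera call returned (one of the last four; its "shot" number tells which), for a name from the list of things; names that differ only in an ending like _2 or _b are one class to them, and where a whole thing is asked for, a point or a joint stands for the part that bears it (a point fixed in the world has none). Each returns a list of dicts, best first, with "confidence" (0 to 1); they miss things now and then, are a little off and sometimes report something else, mostly with a low value. They report only what shows in the picture. A call takes as long as a camera call. They do not tell look-alikes from the thing itself.
- nets.find_in(picture, query): "uv" ([column, row] in pixels, amid what is visible of it).
- nets.masks_of(picture, query): "region" (400x640 bool, what is visible of it) and "uv" ([column, row] in pixels, amid what is visible of it).
- nets.landmark_of(picture, query): "uv" ([column, row] in pixels: a listed point, or the origin of a listed thing).
The state is a dict: "clock": time; "joint_pos": joint angles; "qvel": joint speeds; "tau": joint torques, N m; "tool_pos": TCP position; "orientation": TCP orientation; "force": force on the tool from outside, world axes, zero at the start; "moment": the same for the moment, N m; "opening": finger opening in m; "gripper_force": force on a finger pad.
Only numpy, scipy, OpenCV 4.12 (cv2) and the standard library are available. Lean on these libraries where they do the work, as an engineer would, in place of code of your own. Each camera call takes 0.05 s, during which the arm holds its last target. There are 200 camera calls.

## Working session

There is one attempt and no reset: what is moved stays moved. The work goes in short steps, Python scripts to look and compute and a shell command to move; the robot and the scene stay as the last step left them, time stands still between calls to the robot, and variables do not carry over. Pictures are saved under pics/ and viewed, at most 14 in all, crops included, and the job is handed in when it is done.

```bash
mkdir -p pics; ls; cat > h.py <<'E'
import numpy as np, cv2, sys
from plant import telemetry, snapshot, workorder, nets
def ray(p,uv):
    R,_=cv2.Rodrigues(np.array(p["rvec"],float)); t=np.array(p["tvec"],float).ravel()
    d=R.T@np.array([(uv[0]-p["cx"])/p["fx"],(uv[1]-p["cy"])/p["fy"],1.]); return -R.T@t,d
def at(p,uv,z):
    c,d=ray(p,uv); return c+d*(z-c[2])/d[2]
def px(p,X):
    return cv2.projectPoints(np.array(X,float).reshape(-1,3),np.array(p["rvec"],float),np.array(p["tvec"],float),np.array([[p["fx"],0,p["cx"]],[0,p["fy"],p["cy"]],[0,0,1]],float),None)[0].reshape(-1,2)
def save(p,n,crop=None,s=1):
    f=p["frame"][...,::-1]
    if crop: f=f[crop[1]:crop[3],crop[0]:crop[2]]
    cv2.imwrite("pics/"+n,cv2.resize(f,None,fx=s,fy=s,interpolation=cv2.INTER_CUBIC))
E
python3 - <<'E'
from h import *
o=telemetry.get_obs(); print({k:np.round(v,3).tolist() for k,v in o.items()})
for n in ("scene","top"):
    p=snapshot(n); save(p,n+"0.png",s=1.25)
    print(n,p["fx"],p["cx"],p["cy"],ray(p,(320,200)))
    for q in ["sampler","lane0","lane1","lane2","tray_a","spent_0","bottle","spill_tray","amber_bottle","valve","valve_axis","lever_knob","tissue_box","cap_jar","beaker","marker"]:
        print(q,[(np.round(d["uv"],1).tolist(),round(d["confidence"],2),np.round(at(p,d["uv"],0)[:2],3).tolist()) for d in nets.landmark_of(p,q)])
E
```

```text
pics
{'clock': 0.0, 'joint_pos': [-50.588, 20.591, 0.635, -0.018, -70.136, -16.507], 'qvel': [0.16, -0.046, -0.042, -0.03, -0.042, -0.033], 'tau': [0.0, -58.272, 29.304, 6.997, 0.007, -0.0], 'tool_pos': [0.263, -0.622, 0.404], 'orientation': [179.907, -0.01, -157.101], 'force': [-0.012, -0.089, 0.269], 'moment': [-0.055, -0.002, 0.008], 'gripper_force': 0.0, 'opening': 0.088}
scene 462.34357547395865 312.78506158353713 201.07505504146735 (array([0.79932667, 0.90837174, 0.96922275]), array([-0.25571217, -0.70744046, -0.65908134]))
sampler [([258.3, 243.3], 0.96, [0.655, -0.016]), ([251.0, 142.4], 0.61, [0.552, -0.527])]
lane0 [([250.4, 225.3], 0.59, [0.659, -0.096]), ([256.6, 243.7], 0.56, [0.66, -0.016]), ([264.6, 259.0], 0.55, [0.653, 0.048]), ([266.0, 336.4], 0.41, [0.714, 0.287])]
lane1 [([250.4, 225.3], 0.59, [0.659, -0.096]), ([256.6, 243.7], 0.56, [0.66, -0.016]), ([264.6, 259.0], 0.55, [0.653, 0.048]), ([266.0, 336.4], 0.41, [0.714, 0.287])]
lane2 [([250.4, 225.3], 0.59, [0.659, -0.096]), ([256.6, 243.7], 0.56, [0.66, -0.016]), ([264.6, 259.0], 0.55, [0.653, 0.048]), ([266.0, 
[... 1852 characters left out ...]
spill_tray [([396.8, 176.4], 0.89, [0.519, -0.275]), ([385.0, 115.2], 0.48, [0.718, -0.24])]
amber_bottle [([409.1, 140.9], 0.74, [0.634, -0.316])]
valve [([443.0, 160.3], 0.85, [0.571, -0.423]), ([454.6, 134.2], 0.3, [0.656, -0.463])]
valve_axis [([447.8, 161.9], 0.96, [0.566, -0.439])]
lever_knob [([457.0, 137.0], 0.6, [0.647, -0.47])]
tissue_box [([173.1, 137.4], 0.83, [0.645, 0.443]), ([406.9, 136.6], 0.16, [0.648, -0.309])]
cap_jar [([453.5, 136.6], 0.74, [0.648, -0.459]), ([382.6, 117.0], 0.51, [0.712, -0.232])]
beaker [([219.8, 118.0], 0.62, [0.708, 0.294]), ([396.8, 175.9], 0.2, [0.521, -0.275])]
marker [([308.3, 213.2], 0.58, [0.402, 0.007]), ([405.7, 141.1], 0.45, [0.633, -0.305])]
```

View pics/scene0.png

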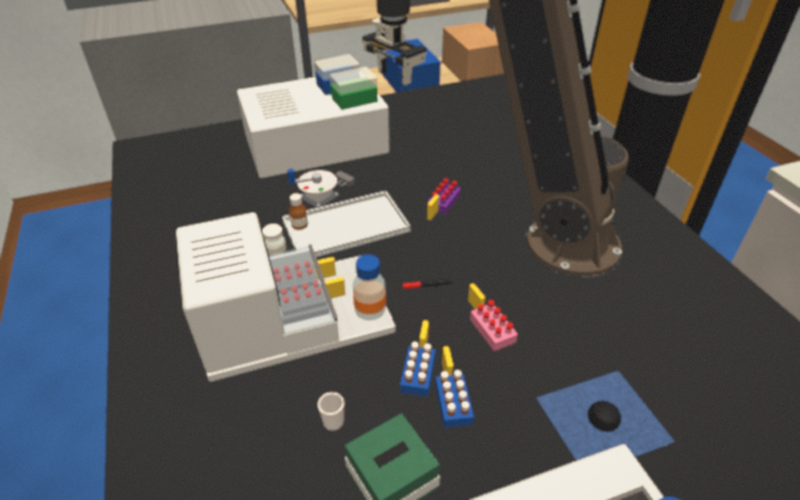

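View pics/top0.png

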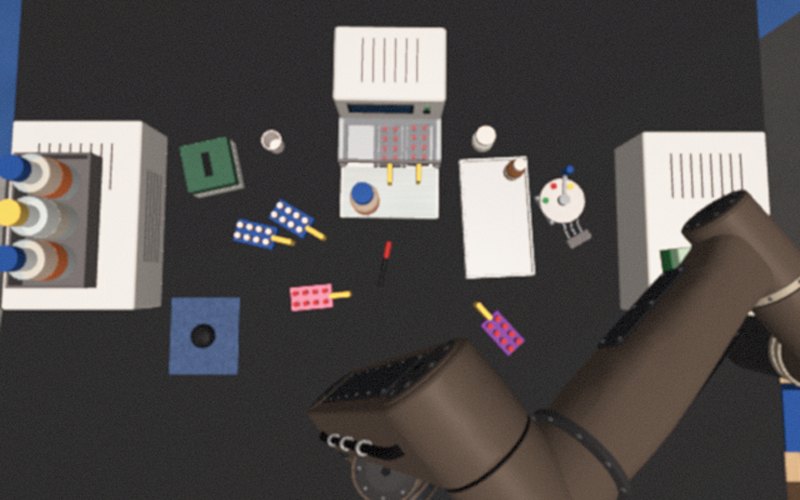

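The top picture shows two blue trays at (233,173) and (207,190). The grey trays are in the middle and right lanes, with handles at (312,139) and (334,139), and the bottle at (291,158) is in front of the empty left lane. The lever points up between the red and yellow dots. The pink and purple trays are decoys.

```bash
cat > m.py <<'E'
from h import *
def yellow(p,z=0.058):
    hsv=cv2.cvtColor(p["frame"],cv2.COLOR_RGB2HSV)
    m=cv2.inRange(hsv,(20,130,110),(34,255,255))
    n,l,s,c=cv2.connectedComponentsWithStats(m)
    out=[]
    for i in range(1,n):
        if s[i,4]<25 or s[i,4]>400: continue
        v,u=np.where(l==i); P=np.array([at(p,(a,b),z)[:2] for a,b in zip(u,v)])
        q=P.mean(0); w,V=np.linalg.eigh(np.cov((P-q).T)); d=V[:,1]; 
        out.append((c[i].round(1).tolist(),int(s[i,4]),q.round(4).tolist(),round(float(np.degrees(np.arctan2(d[1],d[0]))),1)))
    return out
def white_edges(p,z,rect):
    pass
E
python3 - <<'E'
from m import *
p=snapshot("top"); q=snapshot("scene")
Z=dict(lane0=.022,valve_axis=.056,lever_knob=.092,valve=0,bottle=.022,spill_tray=0,sampler=0,tray_a=0,spent_0=.022,amber_bottle=.005)
for n,z in Z.items():
    for im,t in((p,"top"),(q,"sc")):
        print(n,t,[(np.round(d["uv"]).tolist(),round(d["confidence"],2),np.round(at(im,d["uv"],z)[:2],4).tolist()) for d in nets.landmark_of(im,n) if d["confidence"]>.35])
print("yellow",*yellow(p),sep="\n"); print("sc",*yellow(q),sep="\n")
for n in("tray_a","bottle","spill_tray"):
    for d in nets.masks_of(p,n):
        m=d["region"]; v,u=np.where(m)
        zz={"tray_a":.04,"bottle":.16,"spill_tray":.02}[n]
        P=np.array([at(p,(a,b),zz)[:2] for a,b in zip(u,v)],np.float32)
        print(n,round(d["confidence"],2),cv2.minAreaRect(P*1000))
save(p,"topA.png",(260,80,500,240),3.3)
E
```

```text
lane0 top [([312.0, 133.0], 0.95, [0.6549, -0.0049]), ([291.0, 132.0], 0.69, [0.6587, 0.0635])]
lane0 sc [([251.0, 224.0], 0.98, [0.6594, -0.078]), ([264.0, 261.0], 0.95, [0.6597, 0.0749]), ([254.0, 242.0], 0.86, [0.6686, -0.0021])]
valve_axis top [([444.0, 155.0], 0.94, [0.5796, -0.4108])]
valve_axis sc [([250.0, 143.0], 0.8, [0.5699, -0.4417]), ([295.0, 245.0], 0.59, [0.5721, 0.0793])]
lever_knob top [([455.0, 136.0], 0.56, [0.631, -0.432])]
lever_knob sc [([230.0, 138.0], 0.71, [0.6361, -0.4403]), ([341.0, 224.0], 0.64, [0.4398, 0.081])]
valve top [([446.0, 166.0], 0.79, [0.5538, -0.4315]), ([307.0, 212.0], 0.66, [0.4045, 0.0119]), ([170.0, 134.0], 0.64, [0.6544, 0.452])]
valve sc [([253.0, 159.0], 0.67, [0.5699, -0.42])]
bottle top [([295.0, 160.0], 0.94, [0.567, 0.048]), ([313.0, 132.0], 0.68, [0.6572, -0.0071]), ([309.0, 212.0], 0.46, [0.4049, 0.0054])]
bottle sc [([293.0, 245.0], 0.9, [0.5679, 0.0452])]
spill_tray top [([397.0, 174.0], 0.72, [0.5253, -0.2767]), ([331.0, 138.0], 0.37, [0.6435, -0.0664])]
spill_tray sc [([277.0, 182.0], 0.81, [0.5273, -0.2694])]
sampler top [([3
[... 1118 characters left out ...]
, 235.8], 185, [0.3421, 0.1273], 71.3)
([338.8, 265.6], 134, [0.4882, 0.1875], 61.1)
([357.7, 287.3], 160, [0.4707, 0.2679], 72.4)
tray_a 0.85 ((476.5926208496094, 308.2853698730469), (142.3655242919922, 57.1519889831543), 78.16207885742188)
tray_a 0.62 ((509.8365173339844, 220.08204650878906), (149.81109619140625, 55.91998291015625), 57.22216033935547)
tray_a 0.24 ((548.5289916992188, -448.2935485839844), (178.52664184570312, 124.17872619628906), 31.605010986328125)
bottle 0.6 ((552.705810546875, 51.1018180847168), (73.95182800292969, 64.75511932373047), 0.24110949039459229)
spill_tray 0.9 ((529.5870361328125, -272.056884765625), (305.09783935546875, 177.27633666992188), 3.1443138122558594)
```

View pics/topA.png

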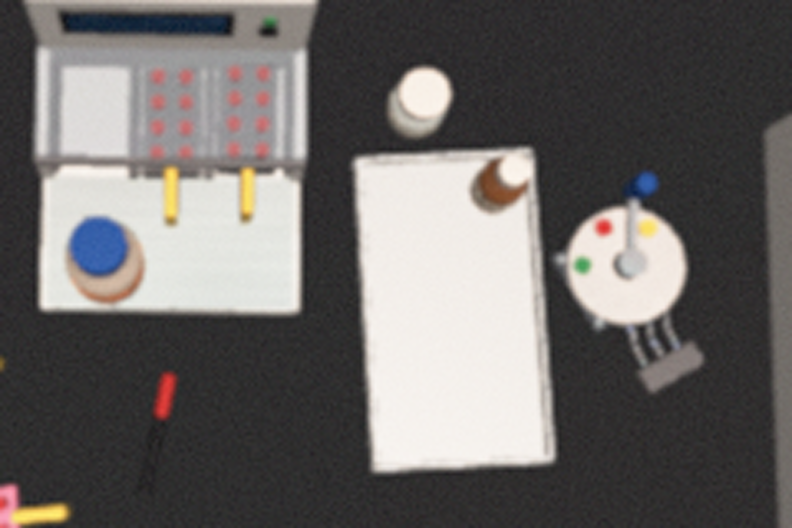

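The zoomed crop shows the lever between red (604,228) and yellow (648,228), with the axis at (631,263) and the blue knob at (645,185). The grey handles are at (171,195) and (247,193), and the bottle cap is at (98,246).

```bash
python3 - <<'E'
from m import *
p=snapshot("top"); q=snapshot("scene")
g=lambda x,y:(260+x/3.3,80+y/3.3)
for n,c,z in [("deckFL",(40,309),.022),("deckFR",(300,313),.022),("mouthL",(38,165),.022),("mouthR",(305,172),.022),
  ("sp",(355,158),.02),("sp",(533,150),.02),("sp",(553,460),.02),("sp",(373,470),.02)]: print(n,at(p,g(*c),z)[:2].round(4))
hsv=cv2.cvtColor(p["frame"],cv2.COLOR_RGB2HSV)
def blob(lo,hi,c,r,z):
    m=cv2.inRange(hsv,lo,hi); k=np.zeros_like(m); cv2.circle(k,tuple(int(round(x)) for x in g(*c)),r,255,-1); v,u=np.where((m&k)>0); return at(p,(u.mean(),v.mean()),z)[:2].round(4),len(u)
print("red",blob((0,100,80),(8,255,255),(604,228),4,.056),"or",blob((170,100,80),(180,255,255),(604,228),4,.056))
print("yel",blob((18,80,100),(35,255,255),(648,228),4,.056)); print("grn",blob((45,80,50),(90,255,255),(583,265),4,.056))
print("knob",blob((100,100,40),(125,255,255),(645,185),6,.105)); print("cap",blob((100,100,40),(125,255,255),(98,246),14,.165))
print("plate",blob((0,0,120),(180,60,255),(626,265),20,.056))
hs=cv2.cvtColor(q["frame"],cv2.COLOR_RGB2HSV)
m=cv2.inRange(hs,(100,120,40),(125,255,255)); n,l,s,c=cv2.connectedComponentsWithStats(m)
for i in range(1,n):
    if 8<s[i,4]<1500: print(c[i].round(1),s[i,4],"z.1",at(q,c[i],.095)[:2].round(4),"z.15",at(q,c[i],.152)[:2].round(4))
E
```

```text
deckFL [0.525  0.1205]
deckFR [ 0.5214 -0.1267]
mouthL [0.6641 0.1239]
mouthR [ 0.6575 -0.1322]
sp [ 0.6717 -0.1806]
sp [ 0.6797 -0.3518]
sp [ 0.3823 -0.3647]
sp [ 0.3728 -0.1948]
red (array([ 0.5991, -0.4058]), 16) or (array([nan, nan]), 0)
yel (array([ 0.5988, -0.4472]), 21)
grn (array([ 0.5634, -0.385 ]), 9)
knob (array([ 0.6289, -0.4275]), 60)
cap (array([0.5629, 0.0566]), 221)
plate (array([ 0.5605, -0.4259]), 1001)
[331.6  33.8] 43 z.1 [-0.0126 -1.1598] z.15 [ 0.0403 -1.025 ]
[315.1  41.7] 44 z.1 [ 0.0938 -1.0993] z.15 [ 0.1398 -0.9684]
[331.1  58.6] 738 z.1 [ 0.09   -0.8996] z.15 [ 0.1363 -0.7817]
[258.8  67. ] 85 z.1 [ 0.409  -0.9333] z.15 [ 0.4345 -0.8133]
[232.6 140.9] 51 z.1 [ 0.6329 -0.4165] z.15 [ 0.6437 -0.3302]
[294.3 212.6] 302 z.1 [ 0.5454 -0.005 ] z.15 [0.562  0.0546]
[333.8 300.8] 462 z.1 [0.5511 0.311 ] z.15 [0.5672 0.35  ]
[361.7 325.8] 488 z.1 [0.518  0.3938] z.15 [0.5364 0.4274]
[374.7 319. ] 10 z.1 [0.4839 0.3876] z.15 [0.5044 0.4216]
[536.  398.2] 32 z.1 [0.2702 0.6547] z.15 [0.3047 0.6712]<stdin>:8: RuntimeWarning: Mean of empty slice.
  ret = ret.dtype.type(ret / rcount)
```

```bash
cat > to.py <<'E'
# usage: to.py x y z yaw [maxstep]: grasp-point target -> total shift (move units) at the yaw given AFTER spin, rows needed
from h import *
from scipy.spatial.transform import Rotation as Ro
def plan(x,y,z,yaw=None,pos=None,cy=None):
    o=telemetry.get_obs(); R=Ro.from_euler("xyz",o["orientation"],degrees=True)
    g=np.array(o["tool_pos"])+0.159*np.array([0,0,-1.]) if pos is None else np.array(pos)
    cy=o["orientation"][2] if cy is None else cy
    yaw=cy if yaw is None else yaw
    s=-(yaw-cy); s=(s+180)%360-180; a=np.radians(yaw)
    d=np.array([x,y,z])-g
    t=np.array([d[0]*np.cos(a)+d[1]*np.sin(a), d[0]*np.sin(a)-d[1]*np.cos(a), -d[2]])/.2
    n=int(np.ceil(np.linalg.norm(t)/.2)); ns=int(np.ceil(abs(s)/7))
    print(f"spin {s:.1f}deg = {s/90:.4f} /{ns}: {s/90/max(ns,1):.4f} | shift {t.round(4)} /{n}: {(t/max(n,1)).round(4)}")
    return (x,y,z),yaw
if __name__=="__main__":
    pos=cy=None
    for w in sys.argv[1:]:
        pos,cy=plan(*[float(v) for v in w.split(",")],pos=pos,cy=cy)
E
python3 to.py .6315,-.428,.245 .6315,-.428,.094 .6224,-.3926,.094; python3 -m creep --help | head -5; python3 -c "
from h import *
print(telemetry.get_obs()['clock'])"
```

```text
spin 0.0deg = 0.0000 /0: 0.0000 | shift [-2.0756  0.1745  0.0033] /11: [-0.1887  0.0159  0.0003]
spin 0.0deg = 0.0000 /0: 0.0000 | shift [-0.     0.     0.755] /4: [-0.      0.      0.1887]
spin 0.0deg = 0.0000 /0: 0.0000 | shift [-0.027   0.1808 -0.    ] /1: [-0.027   0.1808 -0.    ]
3.05invalid input: not JSON, or not a number
```

```bash
python3 -m creep '[[[-0.19,0.016,0,0,0.8],[-0.19,0.016,0,0,0.8],[-0.19,0.016,0,0,0.8],[-0.19,0.016,0,0,0.8],[-0.19,0.016,0,0,0.8],[-0.19,0.016,0,0,0.8],[-0.19,0.016,0,0,0.8],[-0.19,0.016,0,0,0.8]]]'
python3 -m creep '[[[-0.19,0.016,0,0,0.8],[-0.19,0.016,0,0,0.8],[-0.176,0.016,0,0,0.8],[0,0,0,0,0.8],[0,0,0,0,0.8],[0,0,0,0,0.8]]]'
python3 to.py .6315,-.428,.245 .6315,-.428,.094
```

```text
clock: 3.72
tool_pos: [0.5343, -0.4787, 0.4049]
orientation: [-180.0, 0.0, -157.1]
force: [0.6, -0.3, 0.2]
opening: 0.0705
gripper_force: 0.0
clock: 4.22
tool_pos: [0.6317, -0.4275, 0.4042]
orientation: [180.0, -0.0, -157.1]
force: [-1.0, 0.2, 0.9]
opening: 0.0704
gripper_force: 0.0
spin 0.0deg = 0.0000 /0: 0.0000 | shift [ 0.0017 -0.0021  0.001 ] /1: [ 0.0017 -0.0021  0.001 ]
spin 0.0deg = 0.0000 /0: 0.0000 | shift [-0.     0.     0.755] /4: [-0.      0.      0.1887]
```

```bash
python3 -m creep '[[[0,0,0.19,0,0.8],[0,0,0.19,0,0.8],[0,0,0.19,0,0.8],[0,0,0.185,0,0.8],[0,0,0,0,0.8],[0,0,0,0,0],[0,0,0,0,0],[0,0,0,0,0]]]'
python3 -m creep '[[[0,0,0,0,0],[0,0,0,0,0],[0,0,0,0,0],[0,0,0,0,0],[0,0,0,0,0],[0,0,0,0,0],[0,0,0,0,0],[0,0,0,0,0]]]'

```

```text
clock: 4.88
tool_pos: [0.6322, -0.4287, 0.2576]
orientation: [-179.8, 0.2, -157.1]
force: [-1.2, 0.2, -0.3]
opening: 0.0556
gripper_force: 0.0
clock: 5.55
tool_pos: [0.6323, -0.428, 0.2543]
orientation: [-179.9, 0.1, -157.1]
force: [3.9, -2.6, 1.2]
opening: 0.0193
gripper_force: 30.0
```

```bash
python3 -m creep '[[[-0.01,0.029,0,0,0],[-0.01,0.029,0,0,0],[-0.005,0.03,0,0,0],[-0.004,0.031,0,0,0],[0.001,0.03,0,0,0],[0.001,0.031,0,0,0],[0,0,0,0,0],[0,0,0,0,0]]]'
python3 -m creep '[[[0,0,0,0,0],[0,0,0,0,0],[0,0,0,0,0],[0,0,0,0,0]]]'
python3 - <<'E'
from h import *
o=telemetry.get_obs(); t=o["tool_pos"]; print(np.degrees(np.arctan2(t[1]+.4264,t[0]-.5635)),np.hypot(t[1]+.4264,t[0]-.5635))
p=snapshot("scene"); save(p,"lev1.png",(170,100,330,220),4)
E
```

```text
clock: 6.22
tool_pos: [0.6254, -0.3916, 0.2548]
orientation: [-179.7, 0.3, -157.0]
force: [12.4, 2.1, -0.8]
opening: 0.0195
gripper_force: 30.0
clock: 6.55
tool_pos: [0.6254, -0.3917, 0.2548]
orientation: [-179.8, 0.3, -157.0]
force: [12.4, 1.9, -0.3]
opening: 0.019
gripper_force: 30.0
29.272952905807838 0.07094743699294524
```

View pics/lev1.png

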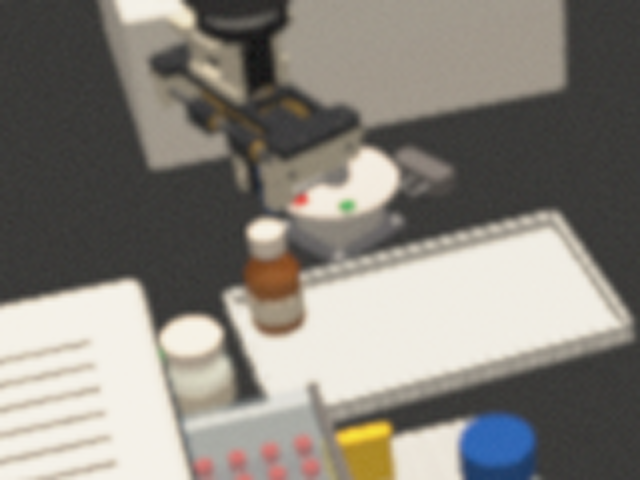

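```bash
python3 -m creep '[[[0,0,0,0,0.7],[0,0,0,0,0.7],[0,0,0,0,0.7],[0,0,0,0,0.7],[0,0,-0.1,0,0.7],[0,0,-0.2,0,0.7],[0,0,-0.2,0,0.7],[0,0,-0.2,0,0.7]]]'
python3 to.py .45,-.30,.25,-181 .6315,-.0736,.3 .5629,.0566,.30 .5629,.0566,.152
python3 -m creep '[[[0.15,-0.05,-0.1,0,0.7],[0.15,-0.05,-0.1,0,0.7],[0.15,-0.05,0,0,0.7],[0.15,-0.05,0,0,0.7],[0,0,0,0,1]]]'
python3 - <<'E'
from h import *
p=snapshot("top"); save(p,"lev2.png",(390,90,490,190),5)
hsv=cv2.cvtColor(p["frame"],cv2.COLOR_RGB2HSV); m=cv2.inRange(hsv,(100,100,40),(125,255,255)); v,u=np.where(m[110:200,420:480])
c=(u.mean()+420,v.mean()+110); k=at(p,c,.105)[:2]; print(c,len(u),k,np.degrees(np.arctan2(k[1]+.4264,k[0]-.5635)),np.hypot(k[1]+.4264,k[0]-.5635))
E
```

```text
clock: 7.27
tool_pos: [0.6217, -0.3925, 0.3946]
orientation: [179.9, -0.1, -157.1]
force: [1.0, -0.2, -0.2]
opening: 0.0604
gripper_force: 0.0
spin 23.9deg = 0.2654 /4: 0.0663 | shift [ 0.8666  0.4476 -0.0719] /5: [ 0.1733  0.0895 -0.0144]
spin 0.0deg = 0.0000 /0: 0.0000 | shift [-0.8876  1.1477 -0.25  ] /8: [-0.111   0.1435 -0.0312]
spin 0.0deg = 0.0000 /0: 0.0000 | shift [ 0.3543  0.6449 -0.    ] /4: [ 0.0886  0.1612 -0.    ]
spin 0.0deg = 0.0000 /0: 0.0000 | shift [0.   0.   0.74] /4: [0.    0.    0.185]
clock: 7.68
tool_pos: [0.5231, -0.479, 0.4345]
orientation: [-180.0, -0.0, -157.3]
force: [1.0, -0.1, 0.0]
opening: 0.064
gripper_force: 0.0
(np.float64(nan), np.float64(nan)) 0 [nan nan] nan nan<stdin>:4: RuntimeWarning: Mean of empty slice.
  ret = ret.dtype.type(ret / rcount)
```

View pics/lev2.png

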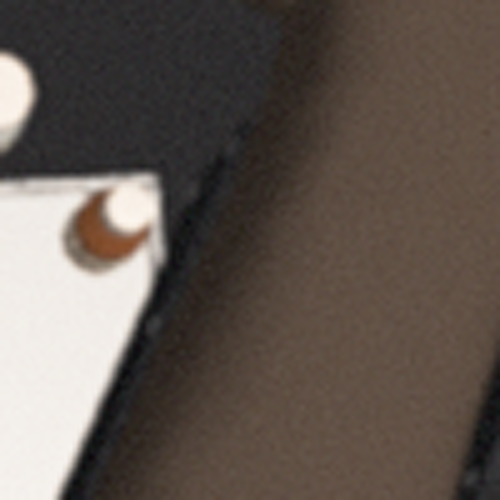

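The arm hides the valve in this view, so I'll check the lever once it has moved over to the bottle.

```bash
python3 to.py .563,.056,.28,-181 .563,.056,.152
```

```text
spin 23.7deg = 0.2632 /4: 0.0658 | shift [-0.1452  2.6724 -0.0247] /14: [-0.0104  0.1909 -0.0018]
spin 0.0deg = 0.0000 /0: 0.0000 | shift [0.   0.   0.64] /4: [0.   0.   0.16]
```

```bash
python3 -m creep '[[[0,0,0,0.0658,1],[0,0,0,0.0658,1],[0,0,0,0.0658,1],[0,0,0,0.0658,1],[-0.01,0.19,0,0,1],[-0.01,0.19,0,0,1],[-0.01,0.19,0,0,1],[-0.01,0.19,0,0,1]]]'
python3 -m creep '[[[-0.01,0.19,0,0,1],[-0.01,0.19,0,0,1],[-0.01,0.19,0,0,1],[-0.01,0.19,0,0,1],[-0.01,0.19,0,0,1],[-0.01,0.19,0,0,1],[-0.01,0.19,0,0,1],[-0.01,0.19,0,0,1]]]'
python3 -m creep '[[[-0.01,0.19,0,0,1],[-0.01,0.19,0,0,1],[0,0,0,0,1],[0,0,0,0,1],[0,0,0,0,1]]]'
python3 to.py .563,.056,.28,-181 .563,.056,.152
python3 - <<'E'
from h import *
p=snapshot("top"); 
hsv=cv2.cvtColor(p["frame"],cv2.COLOR_RGB2HSV); m=cv2.inRange(hsv,(100,100,40),(125,255,255)); v,u=np.where(m[110:200,420:480])
c=(u.mean()+420,v.mean()+110); k=at(p,c,.105)[:2]; print(c,len(u),k,np.degrees(np.arctan2(k[1]+.4264,k[0]-.5635)),np.hypot(k[1]+.4264,k[0]-.5635))
E
```

```text
clock: 8.4
tool_pos: [0.5374, -0.3224, 0.433]
orientation: [180.0, -0.1, 179.2]
force: [1.3, 1.3, 0.2]
opening: 0.0873
gripper_force: 0.0
clock: 9.07
tool_pos: [0.5572, -0.0182, 0.4337]
orientation: [-180.0, -0.0, 179.2]
force: [1.1, -0.6, -0.0]
opening: 0.0876
gripper_force: 0.0
clock: 9.48
tool_pos: [0.5625, 0.056, 0.4334]
orientation: [-180.0, -0.0, 179.3]
force: [-0.7, -0.3, 0.0]
opening: 0.0879
gripper_force: 0.0
spin 0.3deg = 0.0033 /1: 0.0033 | shift [-0.0025 -0.0001 -0.0282] /1: [-0.0025 -0.0001 -0.0282]
spin 0.0deg = 0.0000 /0: 0.0000 | shift [0.   0.   0.64] /4: [0.   0.   0.16]
(np.float64(441.734375), np.float64(138.28125)) 64 [ 0.62074687 -0.38945932] 32.833637202687605 0.06813088816455529
```

```bash
python3 -m creep '[[[0,0,0.16,0,1],[0,0,0.16,0,1],[0,0,0.16,0,1],[0,0,0.132,0,1],[0,0,0,0,1],[0,0,0,0,1],[0,0,0,0,0],[0,0,0,0,0]]]'
python3 -m creep '[[[0,0,0,0,0],[0,0,0,0,0],[0,0,0,0,0],[0,0,0,0,0],[0,0,0,0,0],[0,0,0,0,0],[0,0,-0.02,0,0],[0,0,-0.03,0,0]]]'
python3 to.py .563,.056,.28 .5955,-.2446,.28 .5955,-.2446,.136
```

```text
clock: 10.2
tool_pos: [0.5635, 0.0553, 0.3135]
orientation: [179.9, 0.2, 179.2]
force: [0.5, 0.4, 0.6]
opening: 0.0792
gripper_force: 0.0
clock: 10.87
tool_pos: [0.5622, 0.0554, 0.3205]
orientation: [-180.0, -0.1, 179.2]
force: [-0.5, 0.0, -3.8]
opening: 0.0492
gripper_force: 30.0
spin 0.0deg = 0.0000 /0: 0.0000 | shift [-0.0042  0.0031 -0.5926] /3: [-0.0014  0.001  -0.1975]
spin 0.0deg = 0.0000 /0: 0.0000 | shift [-0.1834 -1.5006 -0.    ] /8: [-0.0229 -0.1876 -0.    ]
spin 0.0deg = 0.0000 /0: 0.0000 | shift [0.   0.   0.72] /4: [0.   0.   0.18]
```

```bash
python3 -m creep '[[[0,0,-0.1,0,0],[0,0,-0.15,0,0],[0,0,-0.15,0,0],[0,0,-0.1,0,0],[-0.018,-0.06,0,0,0],[-0.018,-0.12,0,0,0],[-0.018,-0.16,0,0,0],[-0.018,-0.16,0,0,0]]]'
python3 -m creep '[[[-0.018,-0.16,0,0,0],[-0.018,-0.16,0,0,0],[-0.018,-0.16,0,0,0],[-0.018,-0.16,0,0,0],[-0.018,-0.16,0,0,0],[-0.018,-0.12,0,0,0],[0,-0.08,0,0,0],[0,0,0,0,0]]]'
python3 -m creep '[[[0,0,0,0,0],[0,0,0,0,0],[0,0,0,0,0]]]'
python3 to.py .5955,-.2446,.145 
```

```text
clock: 11.53
tool_pos: [0.5754, -0.0456, 0.4206]
orientation: [180.0, -0.1, 179.3]
force: [0.8, 0.2, -3.3]
opening: 0.0494
gripper_force: 30.0
clock: 12.2
tool_pos: [0.594, -0.2482, 0.4196]
orientation: [-180.0, -0.2, 179.0]
force: [0.6, 0.1, -3.4]
opening: 0.0494
gripper_force: 30.0
clock: 12.45
tool_pos: [0.5945, -0.2443, 0.421]
orientation: [180.0, -0.0, 179.3]
force: [0.2, 1.2, -3.3]
opening: 0.0497
gripper_force: 30.0
spin 0.0deg = 0.0000 /0: 0.0000 | shift [-0.005  -0.0015  0.5849] /3: [-0.0017 -0.0005  0.195 ]
```

```bash
python3 -m creep '[[[0,0,0.12,0,0],[0,0,0.15,0,0],[0,0,0.15,0,0],[0,0,0.12,0,0],[0,0,0.05,0,0],[0,0,0.02,0,0],[0,0,0,0,0],[0,0,0,0,0]]]'
python3 -m creep '[[[0,0,0.008,0,0],[0,0,0.008,0,0],[0,0,0,0,0],[0,0,0,0,0]]]'
```

```text
clock: 13.12
tool_pos: [0.5954, -0.2447, 0.3009]
orientation: [-180.0, 0.1, 179.3]
force: [0.5, -0.0, -3.1]
opening: 0.0494
gripper_force: 30.0
clock: 13.45
tool_pos: [0.5946, -0.245, 0.2966]
orientation: [-180.0, 0.0, 179.2]
force: [0.2, 0.7, -3.1]
opening: 0.0496
gripper_force: 30.0
```

```bash
python3 -m creep '[[[0,0,0.007,0,0],[0,0,0.007,0,0],[0,0,0,0,0],[0,0,0,0,0]]]'
```

```text
clock: 13.78
tool_pos: [0.595, -0.2449, 0.2947]
orientation: [-180.0, 0.1, 179.2]
force: [-2.4, 1.5, 4.8]
opening: 0.0496
gripper_force: 30.0
```

```bash
python3 -m creep '[[[0,0,0,0,1],[0,0,0,0,1],[0,0,0,0,1],[0,0,0,0,1],[0,0,-0.1,0,1],[0,0,-0.2,0,1],[0,0,-0.2,0,0.5],[0,0,0,0,0.5]]]'
python3 to.py .622,-.0036,.21 .622,-.0036,.064
```

```text
clock: 14.45
tool_pos: [0.5963, -0.2458, 0.4023]
orientation: [-179.8, 0.7, 179.3]
force: [1.2, -1.2, 1.8]
opening: 0.0789
gripper_force: 0.0
spin 0.0deg = 0.0000 /0: 0.0000 | shift [-0.1134  1.2123  0.1665] /7: [-0.0162  0.1732  0.0238]
spin 0.0deg = 0.0000 /0: 0.0000 | shift [0.   0.   0.73] /4: [0.     0.     0.1825]
```

```bash
python3 -m creep '[[[-0.016,0.173,0,0,0.5],[-0.016,0.173,0,0,0.5],[-0.016,0.173,0,0,0.5],[-0.016,0.173,0,0,0.5],[-0.016,0.173,0,0,0.5],[-0.016,0.173,0,0,0.5],[-0.016,0.173,0.16,0,0.5],[0,0,0,0,0.5]]]'
python3 -m creep '[[[0,0,0.18,0,0.5],[0,0,0.18,0,0.5],[0,0,0,0,0.5],[0,0,0,0,0.5],[0,0,0,0,0.5]]]'
python3 to.py .622,-.0036,.064
python3 - <<'E'
from h import *
p=snapshot("scene"); save(p,"s1.png",(150,120,390,300),3.3)
E
```

```text
clock: 15.12
tool_pos: [0.6193, -0.0027, 0.361]
orientation: [180.0, -0.2, 179.4]
force: [-1.1, -0.5, -1.8]
opening: 0.0436
gripper_force: 0.0
clock: 15.53
tool_pos: [0.6208, -0.0073, 0.2948]
orientation: [-180.0, 0.1, 179.2]
force: [0.4, -0.0, 0.1]
opening: 0.0437
gripper_force: 0.0
spin 0.0deg = 0.0000 /0: 0.0000 | shift [-0.006   0.0185  0.3589] /2: [-0.003   0.0092  0.1795]
```

View pics/s1.png

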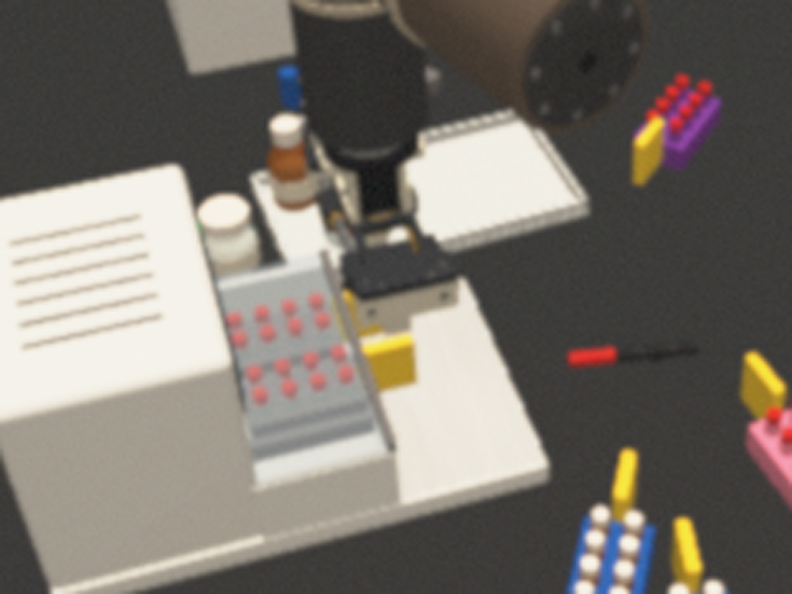

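The picture shows the gripper over the middle-lane handle at (385,365), with the blue trays undisturbed.

```bash
python3 -m creep '[[[-0.005,0.018,0.16,0,0.5],[0,0,0.14,0,0.5],[0,0,0.055,0,0.5],[0,0,0,0,0.5],[0,0,0,0,0],[0,0,0,0,0],[0,0,0,0,0],[0,0,0,0,0]]]'
python3 -m creep '[[[0,0,0,0,0],[0,0,0,0,0],[0,0,0,0,0],[0.02,0,0,0,0],[0.04,0,0,0,0],[0.06,0,0,0,0],[0.06,0,0,0,0],[0.06,0,0,0,0]]]'
python3 -m creep '[[[0.06,0,0,0,0],[0.06,0,0,0,0],[0.06,0,0,0,0],[0.06,0,0,0,0],[0.06,0,0,0,0],[0.06,0,0,0,0],[0.04,0,0,0,0],[0,0,0,0,0]]]'
```

```text
clock: 16.25
tool_pos: [0.6215, -0.0034, 0.2237]
orientation: [180.0, 0.1, 179.2]
force: [0.2, -0.5, 0.1]
opening: 0.0226
gripper_force: 0.0
clock: 16.92
tool_pos: [0.5731, -0.0027, 0.2228]
orientation: [180.0, 0.2, 179.2]
force: [3.2, -0.5, 2.7]
opening: 0.0116
gripper_force: 30.0
clock: 17.58
tool_pos: [0.4916, -0.0017, 0.2228]
orientation: [180.0, 0.0, 179.2]
force: [-4.9, 2.9, 13.5]
opening: 0.0116
gripper_force: 30.0
```

```bash
python3 -m creep '[[[0,0,-0.03,0,0],[0,0,-0.08,0,0],[0,0,-0.12,0,0],[0,0,-0.12,0,0],[0,0,0,-0.041,0],[0,0,0,0,0]]]'
python3 to.py .408,-.14,.12 .4082,-.3169,.12 .4082,-.3169,.055
```

```text
clock: 18.08
tool_pos: [0.4925, -0.0019, 0.2927]
orientation: [180.0, 0.0, -177.0]
force: [-0.2, -0.4, -2.8]
opening: 0.0121
gripper_force: 30.0
spin 0.0deg = 0.0000 /0: 0.0000 | shift [ 0.4586 -0.6671  0.0686] /5: [ 0.0917 -0.1334  0.0137]
spin 0.0deg = 0.0000 /0: 0.0000 | shift [ 0.0459 -0.8833 -0.    ] /5: [ 0.0092 -0.1767 -0.    ]
spin 0.0deg = 0.0000 /0: 0.0000 | shift [-0.     0.     0.325] /2: [-0.      0.      0.1625]
```

```bash
python3 -m creep '[[[0.05,-0.07,0,0,0],[0.08,-0.12,0,0,0],[0.09,-0.13,0,0,0],[0.09,-0.13,0,0,0],[0.09,-0.13,0,0,0],[0.06,-0.09,0,0,0],[0.01,-0.1,0,0,0],[0.01,-0.12,0,0,0]]]'
python3 -m creep '[[[0.005,-0.14,0,0,0],[0.005,-0.14,0,0,0],[0.005,-0.14,0,0,0],[0.005,-0.14,0,0,0],[0.005,-0.09,0,0,0],[0,0,0,0,0],[0,0,0,0,0],[0,0,0,0,0]]]'
python3 to.py .4082,-.3169,.055
```

```text
clock: 18.75
tool_pos: [0.4039, -0.1853, 0.2909]
orientation: [180.0, -0.2, -177.2]
force: [2.0, 0.6, -1.8]
opening: 0.012
gripper_force: 30.0
clock: 19.42
tool_pos: [0.4066, -0.3143, 0.2907]
orientation: [179.9, -0.2, -177.2]
force: [-0.2, 0.9, -1.9]
opening: 0.0119
gripper_force: 30.0
spin 0.0deg = 0.0000 /0: 0.0000 | shift [-0.0073 -0.0133  0.3836] /2: [-0.0037 -0.0067  0.1918]
```

```bash
python3 - <<'E'
from h import *
p=snapshot("scene"); save(p,"s2.png",(170,100,390,260),3.6)
E
```

```text
(no output)
```

View pics/s2.png

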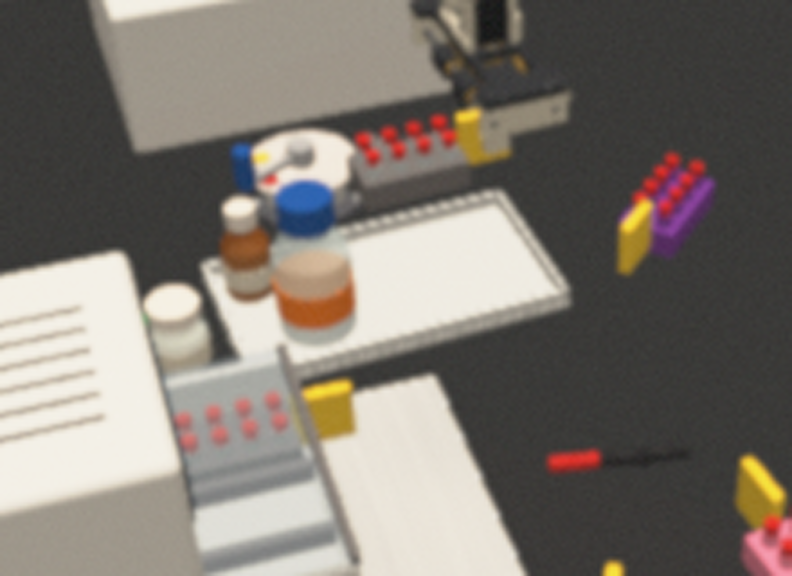

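The bottle stands upright at (310,270) in the crop, and the tray is held level above the spill tray. The lever looks like it lies between red (268,180) and yellow (262,158), which may be parallax, so I'll compute it.

```bash
python3 - <<'E'
from h import *
p=snapshot("scene")
g=lambda x,y:(170+x/3.6,100+y/3.6)
r=at(p,g(268,180),.056)[:2];y=at(p,g(262,158),.056)[:2];k=at(p,g(243,168),.084)[:2]
print("red",r,"yel",y,"knob",k)
for a in (0,10,20,30,36):
    A=np.radians(a); print(a,px(p,[.5645+.068*np.cos(A),-.426+.068*np.sin(A),.084]))
print(g(243,168))
hsv=cv2.cvtColor(p["frame"],cv2.COLOR_RGB2HSV); m=cv2.inRange(hsv,(100,100,40),(125,255,255)); v,u=np.where(m[130:165,225:250]); print(u.mean()+225,v.mean()+130,len(u))
print("red/yel px",px(p,[[.5991,-.4058,.056],[.5988,-.4472,.056]]),g(268,180),g(262,158))
E
```

```text
red [ 0.59869522 -0.40658889] yel [ 0.59574268 -0.44493272] knob [ 0.62235464 -0.39354915]
0 [[232.50907295 142.15918991]]
10 [[233.53753012 143.94259666]]
20 [[235.14806908 145.56643675]]
30 [[237.29701464 146.97609732]]
36 [[238.81920388 147.69854031]]
(237.5, 146.66666666666666)
240.67391304347825 150.04347826086956 92
red/yel px [[244.38120889 150.14838078]
 [241.77505404 143.71900327]] (244.44444444444446, 150.0) (242.77777777777777, 143.88888888888889)
```

The lever is at about 30°, on the red mark. Next I'll set the tray down.

```bash
python3 -m creep '[[[-0.007,-0.013,0.1,0,0],[0,0,0.12,0,0],[0,0,0.1,0,0],[0,0,0.06,0,0],[0,0,0.03,0,0],[0,0,0,0,0],[0,0,0,0,0]]]'
python3 -m creep '[[[0,0,0.005,0,0],[0,0,0.005,0,0],[0,0,0,0,0],[0,0,0,0,0]]]'
```

```text
clock: 20.1
tool_pos: [0.4096, -0.3167, 0.2104]
orientation: [-180.0, -0.0, -177.0]
force: [-0.1, 0.1, -2.1]
opening: 0.0119
gripper_force: 30.0
clock: 20.43
tool_pos: [0.4094, -0.3171, 0.2086]
orientation: [-180.0, 0.1, -177.1]
force: [-0.2, -0.1, -1.7]
opening: 0.0119
gripper_force: 30.0
```

```bash
python3 -m creep '[[[0,0,0.006,0,0],[0,0,0.006,0,0],[0,0,0,0,0],[0,0,0,0,0]]]'
python3 -m creep '[[[0,0,0,0,0.4],[0,0,0,0,0.4],[0,0,0,0,0.4],[0,0,0,0,0.4],[0,0,-0.1,0,0.4],[0,0,-0.2,0,0.4],[0,0,-0.2,0,0.4],[0,0,-0.2,0,0.4]]]'
python3 to.py .48,-.1,.21 .6215,-.073,.2,179.1 .6215,-.073,.064
```

```text
clock: 20.77
tool_pos: [0.4093, -0.3171, 0.2059]
orientation: [-180.0, 0.0, -177.1]
force: [-1.6, -0.8, 2.1]
opening: 0.012
gripper_force: 30.0
clock: 21.43
tool_pos: [0.4089, -0.3169, 0.3471]
orientation: [180.0, -0.1, -177.1]
force: [1.4, 0.4, -0.5]
opening: 0.0347
gripper_force: 0.0
spin 0.0deg = 0.0000 /0: 0.0000 | shift [-0.4104  1.0651 -0.1095] /6: [-0.0684  0.1775 -0.0182]
spin 3.8deg = 0.0424 /1: 0.0424 | shift [-0.7053  0.1461  0.05  ] /4: [-0.1763  0.0365  0.0125]
spin 0.0deg = 0.0000 /0: 0.0000 | shift [0.   0.   0.68] /4: [0.   0.   0.17]
```

```bash
python3 -m creep '[[[-0.068,0.178,-0.02,0,0.5],[-0.068,0.178,-0.02,0,0.5],[-0.068,0.178,-0.02,0,0.5],[-0.068,0.178,-0.02,0,0.5],[-0.068,0.178,-0.02,0,0.5],[-0.068,0.175,0,0,0.5],[0,0,0,0.042,0.5],[-0.176,0.036,0.01,0,0.5]]]'
python3 -m creep '[[[-0.176,0.036,0.01,0,0.5],[-0.176,0.036,0.01,0,0.5],[-0.176,0.036,0.01,0,0.5],[0,0,0,0,0.5],[0,0,0,0,0.5],[0,0,0,0,0.5]]]'
python3 to.py .6215,-.073,.064,179.1
python3 - <<'E'
from m import *
print(*yellow(snapshot("top"),.08),sep="\n")
E
```

```text
clock: 22.1
tool_pos: [0.5121, -0.092, 0.3646]
orientation: [179.9, -0.0, 179.1]
force: [-0.5, -0.5, -0.0]
opening: 0.0438
gripper_force: 0.0
clock: 22.6
tool_pos: [0.621, -0.0735, 0.3568]
orientation: [-180.0, -0.1, 179.1]
force: [0.4, -1.3, -0.5]
opening: 0.0434
gripper_force: 0.0
spin 0.0deg = 0.0003 /1: 0.0003 | shift [-0.0026  0.0026  0.6691] /4: [-0.0007  0.0006  0.1673]
([9.6, 169.9], 395, [0.5285, 0.9021], 62.5)
([413.4, 207.1], 70, [0.418, -0.3076], -176.5)
([386.1, 248.0], 90, [0.2974, -0.2247], -137.1)
```

```bash
python3 -m creep '[[[0,0,0.18,0,0.5],[0,0,0.18,0,0.5],[0,0,0.18,0,0.5],[0,0,0.129,0,0.5],[0,0,0,0,0.5],[0,0,0,0,0],[0,0,0,0,0],[0,0,0,0,0]]]'
python3 -m creep '[[[0,0,0,0,0],[0,0,0,0,0],[0,0,0,0,0],[0,0,0,0,0],[0.02,0,0,0,0],[0.04,0,0,0,0],[0.06,0,0,0,0],[0.06,0,0,0,0]]]'
python3 -m creep '[[[0.06,0,0,0,0],[0.06,0,0,0,0],[0.06,0,0,0,0],[0.06,0,0,0,0],[0.06,0,0,0,0],[0.06,0,0,0,0],[0.06,0,0,0,0],[0.04,0,0,0,0]]]'
python3 -m creep '[[[0,0,-0.03,0,0],[0,0,-0.08,0,0],[0,0,-0.12,0,0],[0,0,-0.12,0,0],[0,0,0,-0.041,0],[0,0,0,0,0]]]'
python3 to.py .408,-.14,.12 .4045,-.2410,.12
```

```text
clock: 23.32
tool_pos: [0.622, -0.0735, 0.2266]
orientation: [180.0, 0.2, 179.1]
force: [-0.3, -0.0, 0.6]
opening: 0.0289
gripper_force: 0.0
clock: 23.98
tool_pos: [0.586, -0.0727, 0.225]
orientation: [180.0, 0.3, 179.2]
force: [4.5, -0.1, 4.4]
opening: 0.0118
gripper_force: 30.0
clock: 24.65
tool_pos: [0.4933, -0.0713, 0.225]
orientation: [180.0, 0.2, 179.2]
force: [3.5, -1.1, 4.5]
opening: 0.0121
gripper_force: 30.0
clock: 25.15
tool_pos: [0.4927, -0.0716, 0.2946]
orientation: [180.0, 0.0, -177.0]
force: [-1.1, 0.8, -2.6]
opening: 0.0118
gripper_force: 30.0
spin 0.0deg = 0.0000 /0: 0.0000 | shift [ 0.4404 -0.3195  0.0782] /3: [ 0.1468 -0.1065  0.0261]
spin 0.0deg = 0.0000 /0: 0.0000 | shift [ 0.0435 -0.5034 -0.    ] /3: [ 0.0145 -0.1678 -0.    ]
```

```bash
python3 -m creep '[[[0.07,-0.05,0,0,0],[0.13,-0.09,0,0,0],[0.14,-0.1,0,0,0],[0.1,-0.08,0,0,0],[0.015,-0.1,0,0,0],[0.015,-0.15,0,0,0],[0.014,-0.15,0,0,0],[0,-0.1,0,0,0]]]'
python3 -m creep '[[[0,0,0,0,0],[0,0,0,0,0],[0,0,0,0,0]]]'
python3 to.py .4045,-.2410,.049
```

```text
clock: 25.82
tool_pos: [0.4027, -0.2418, 0.2926]
orientation: [179.9, -0.2, -177.3]
force: [1.1, 1.8, -2.8]
opening: 0.012
gripper_force: 30.0
clock: 26.07
tool_pos: [0.4035, -0.24, 0.2928]
orientation: [179.9, -0.2, -177.3]
force: [-0.8, -0.4, -2.3]
opening: 0.0117
gripper_force: 30.0
spin 0.0deg = 0.0000 /0: 0.0000 | shift [-0.0047 -0.0054  0.4238] /3: [-0.0016 -0.0018  0.1413]
```

```bash
python3 -m creep '[[[-0.005,-0.005,0.1,0,0],[0,0,0.12,0,0],[0,0,0.1,0,0],[0,0,0.06,0,0],[0,0,0.03,0,0],[0,0,0.01,0,0],[0,0,0,0,0],[0,0,0,0,0]]]'
python3 -m creep '[[[0,0,0.006,0,0],[0,0,0.004,0,0],[0,0,0,0,0],[0,0,0,0,0]]]'
```

```text
clock: 26.73
tool_pos: [0.406, -0.2408, 0.2105]
orientation: [-180.0, 0.1, -177.1]
force: [1.1, -0.2, -3.4]
opening: 0.0118
gripper_force: 30.0
clock: 27.07
tool_pos: [0.4058, -0.2411, 0.2083]
orientation: [-180.0, 0.1, -177.2]
force: [0.8, 0.0, -1.0]
opening: 0.0118
gripper_force: 30.0
```

```bash
python3 -m creep '[[[0,0,0.005,0,0],[0,0,0,0,0],[0,0,0,0,0.4],[0,0,0,0,0.4],[0,0,0,0,0.4],[0,0,0,0,0.4],[0,0,-0.1,0,0.4],[0,0,-0.15,0,0.4]]]'
python3 -m creep '[[[0,0,-0.2,0,0.4],[0,0,-0.2,0,0.4],[-0.1,0.15,0,0,0.4],[-0.1,0.15,0,0,0.5],[-0.1,0.15,0,0,0.5],[0,0.1,0,0,0.5],[0,0,0,0,0.5],[0,0,0,0,0.5]]]'
python3 - <<'E'
from m import *
p=snapshot("top"); q=snapshot("scene")
print(*yellow(p),sep="\n"); print("sc",*yellow(q),sep="\n"); save(p,"t3.png",(190,80,430,260),3.3); save(q,"s3.png",(190,100,430,340),2.5)
E
```

```text
clock: 27.73
tool_pos: [0.4045, -0.2409, 0.255]
orientation: [179.9, -0.3, -177.2]
force: [1.0, -0.4, 0.0]
opening: 0.0346
gripper_force: 0.0
clock: 28.4
tool_pos: [0.4602, -0.1274, 0.3368]
orientation: [180.0, -0.0, -177.0]
force: [0.4, -0.3, -0.3]
opening: 0.0438
gripper_force: 0.0
([9.5, 169.9], 392, [0.5314, 0.9187], 63.7)
([225.2, 191.8], 74, [0.465, 0.2587], 75.1)
([388.6, 208.0], 56, [0.4162, -0.2373], -179.6)
([413.4, 207.2], 69, [0.4188, -0.3125], -177.5)
([386.1, 248.0], 90, [0.2961, -0.2284], -136.9)
sc
([305.7, 165.9], 179, [0.4315, -0.2457], 94.4)
([345.6, 165.9], 119, [0.3094, -0.1995], 59.4)
([380.2, 235.7], 189, [0.3421, 0.1271], 70.3)
([338.9, 265.6], 136, [0.4881, 0.1875], 61.1)
([357.7, 287.2], 161, [0.4705, 0.2678], 72.4)
```

View pics/t3.png

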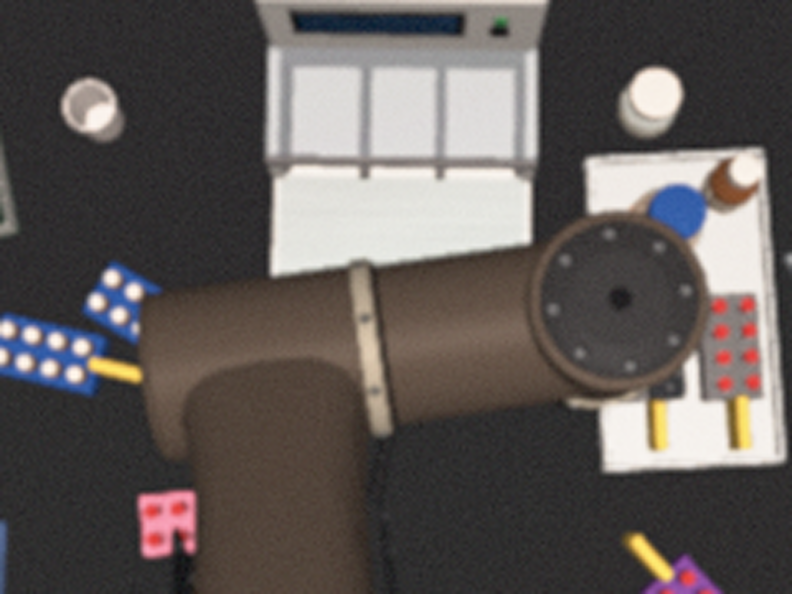

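View pics/s3.png

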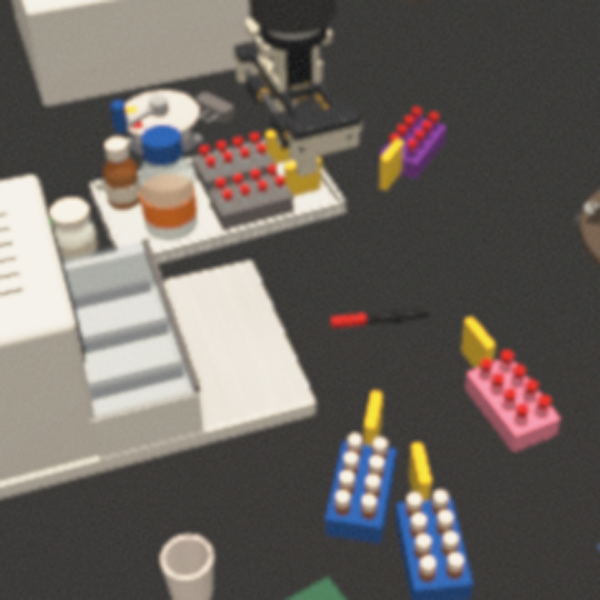

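Both grey trays lie flat in the spill tray. All three lanes are empty, with rib ends at (365,170) and (440,170) in the crop, and the blue trays haven't moved.

```bash
python3 - <<'E'
from m import *
p=snapshot("top")
g=lambda x,y:(190+x/3.3,80+y/3.3)
for n,c,z in [("ribL end",(365,172),.04),("ribR end",(440,172),.04),("ribL back",(366,66),.04),("ribR back",(440,66),.04),("deckL",(272,220),.022),("deckR",(531,220),.022)]: print(n,at(p,g(*c),z)[:2].round(4))
o=telemetry.get_obs(); print(o["joint_pos"],o["clock"])
from to import plan
a=np.radians(58.3); h=np.array([.4819,.176])-.004*np.array([np.cos(a),np.sin(a)]); print(h)
plan(.46,.06,.178,58.3-180); plan(h[0],h[1],.178,58.3-180,(.46,.06,.178),58.3-180)
# profile at rows for ribs
gray=p["frame"].mean(2)
for r in (128,131,133): print(r,gray[r,268:358].astype(int).tolist())
E
```

```text
ribL end [0.6534 0.031 ]
ribR end [ 0.6534 -0.0399]
ribL back [0.7559 0.0305]
ribR back [ 0.7559 -0.0399]
deckL [0.6107 0.1205]
deckR [ 0.6109 -0.1272]
[ 8.03822802e+00  5.19317376e+00 -2.91078449e+01  3.63954633e-03
 -5.57128233e+01 -9.52454877e+01] 28.55
[0.47979811 0.17259676]
spin -55.5deg = -0.6167 /8: -0.0771 | shift [-0.8033  0.4956 -0.0013] /5: [-0.1607  0.0991 -0.0003]
spin 0.0deg = 0.0000 /0: 0.0000 | shift [-0.531   0.2116 -0.    ] /3: [-0.177   0.0705 -0.    ]
128 [41, 54, 95, 124, 130, 129, 125, 125, 124, 124, 126, 126, 129, 125, 127, 124, 127, 127, 130, 131, 132, 133, 133, 133, 131, 130, 133, 131, 136, 140, 142, 139, 133, 136, 137, 138, 137, 140, 139, 136, 139, 142, 139, 134, 137, 141, 137, 138, 137, 140, 140, 141, 139, 132, 125, 128, 131, 143, 147, 148, 145, 147, 146, 149, 147, 147, 144, 140, 141, 139, 139, 142, 151, 161, 162, 165, 162, 150, 135, 134, 141, 153, 160, 152, 118, 70, 41, 40, 46, 44]
131 [42, 38, 55, 86, 114, 131, 125, 118, 117, 153, 208, 237, 241, 240, 240, 239, 240, 240, 240, 237, 233, 230, 229, 230, 231, 232, 230, 230, 233, 228, 199, 146, 119, 139, 194, 230, 234, 231, 229, 225, 223, 224, 224, 222, 223, 223, 224, 222, 225, 224, 226, 225, 219, 189, 139, 124, 143, 189, 215, 217, 215, 217, 216, 214, 216, 218, 216, 215, 213, 217, 215, 216, 217, 217, 215, 212, 204, 172, 119, 101, 102, 112, 115, 96, 71, 45, 45, 45, 45, 43]
133 [47, 45, 45, 57, 92, 143, 162, 171, 195, 217, 226, 232, 230, 230, 228, 231, 229, 230, 230, 232, 232, 233, 231, 231, 231, 233, 230, 231, 233, 230, 210, 156, 125, 150, 205, 231, 234, 236, 234, 234, 234, 234, 235, 235, 235, 235, 236, 236, 235, 235, 235, 235, 234, 210, 153, 130, 171, 219, 238, 240, 239, 238, 239, 238, 238, 238, 241, 237, 237, 238, 240, 240, 240, 241, 241, 241, 239, 221, 180, 150, 142, 138, 125, 96, 60, 44, 42, 43, 46, 44]
```

```bash
python3 -m creep '[[[0,0,0,-0.077,0.5],[0,0,0,-0.077,0.5],[0,0,0,-0.077,0.5],[0,0,0,-0.077,0.5],[0,0,0,-0.077,0.5],[0,0,0,-0.077,0.5],[0,0,0,-0.077,0.5],[0,0,0,-0.077,0.5]]]'
python3 -m creep '[[[-0.167,0.088,0,0,0.5],[-0.167,0.088,0,0,0.5],[-0.167,0.088,0,0,0.5],[-0.167,0.088,0,0,0.5],[-0.167,0.088,0,0,0.5],[-0.167,0.088,0,0,0.5],[-0.167,0.088,0,0,0.5],[-0.167,0.088,0,0,0.5]]]'
python3 -m creep '[[[0,0,0,0,0.5],[0,0,0,0,0.5],[0,0,0,0,0.5]]]'
python3 to.py .4798,.1726,.042,-121.7
python3 - <<'E'
from m import *
p=snapshot("scene"); print(*yellow(p),sep="\n"); save(p,"s4.png",(270,180,450,340),3.6)
E
```

```text
clock: 29.22
tool_pos: [0.4598, -0.1293, 0.3367]
orientation: [180.0, -0.0, -121.5]
force: [0.2, 0.6, -0.6]
opening: 0.0438
gripper_force: 0.0
clock: 29.88
tool_pos: [0.481, 0.1739, 0.337]
orientation: [-180.0, 0.0, -121.8]
force: [0.5, -0.3, -0.3]
opening: 0.044
gripper_force: 0.0
clock: 30.13
tool_pos: [0.4809, 0.1724, 0.3365]
orientation: [180.0, -0.1, -121.8]
force: [-0.7, -0.4, -0.5]
opening: 0.0436
gripper_force: 0.0
spin -0.1deg = -0.0007 /1: -0.0007 | shift [0.002  0.0055 0.6773] /4: [0.0005 0.0014 0.1693]
([307.2, 162.5], 358, [0.421, -0.2613], 86.0)
([380.3, 236.0], 180, [0.3422, 0.1281], 67.9)
([338.9, 265.6], 137, [0.4881, 0.1873], 61.4)
([357.7, 287.2], 161, [0.4705, 0.2678], 72.4)
```

View pics/s4.png

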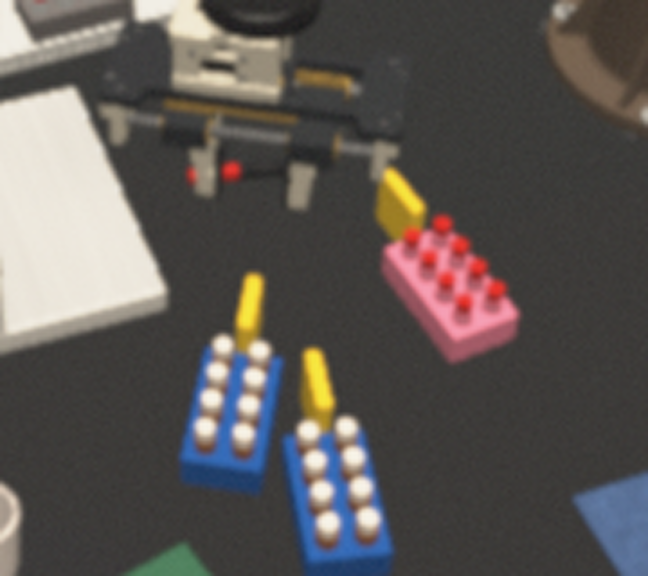

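The gripper straddles the line of the first blue handle at (250,310). I'll descend and grip it.

```bash
python3 -m creep '[[[0.002,0.005,0.18,0,0.5],[0,0,0.18,0,0.5],[0,0,0.18,0,0.5],[0,0,0.13,0,0.5],[0,0,0,0,0.5],[0,0,0,0,0],[0,0,0,0,0],[0,0,0,0,0]]]'
python3 -m creep '[[[0,0,0,0,0],[0,0,0,0,0],[0,0,0,0,0],[0,0,0,0,0],[0,0,0,0,0],[0,0,0,0,0]]]'
```

```text
clock: 30.85
tool_pos: [0.4807, 0.1733, 0.2049]
orientation: [-179.9, 0.2, -121.8]
force: [0.3, 0.5, -0.2]
opening: 0.0296
gripper_force: 0.0
clock: 31.35
tool_pos: [0.4801, 0.1736, 0.204]
orientation: [-180.0, 0.1, -121.7]
force: [-2.2, 0.2, 7.5]
opening: 0.0116
gripper_force: 30.0
```

```bash
python3 -m creep '[[[0,0,-0.03,0,0],[0,0,-0.1,0,0],[0,0,-0.15,0,0],[0,0,-0.12,0,0],[0,0,0,0.04,0],[0,0,0,0.073,0],[0,0,0,0.073,0],[0,0,0,0.073,0]]]'
python3 -m creep '[[[0,0,0,0.073,0],[0,0,0,0.073,0],[0,0,0,0.073,0],[0,0,0,0.073,0],[0,0,0,0.073,0],[0,0,0,0.03,0],[0,0,0,0,0],[0,0,0,0,0]]]'
python3 to.py .462,-.003,.12,179.4 .462,-.003,.067
```

```text
clock: 32.02
tool_pos: [0.4794, 0.173, 0.2832]
orientation: [180.0, -0.0, -145.4]
force: [-0.6, -0.1, -1.8]
opening: 0.0118
gripper_force: 30.0
clock: 32.68
tool_pos: [0.4796, 0.1731, 0.2829]
orientation: [-180.0, -0.0, 179.5]
force: [0.2, -1.4, -2.5]
opening: 0.0114
gripper_force: 30.0
spin 0.1deg = 0.0012 /1: 0.0012 | shift [ 0.0788 -0.8813  0.0195] /5: [ 0.0158 -0.1763  0.0039]
spin 0.0deg = 0.0000 /0: 0.0000 | shift [0.    0.    0.265] /2: [0.     0.     0.1325]
```

```bash
python3 -m creep '[[[0.01,-0.08,0,0,0],[0.015,-0.14,0,0,0],[0.015,-0.16,0,0,0],[0.015,-0.16,0,0,0],[0.015,-0.16,0,0,0],[0.01,-0.12,0,0,0],[0,-0.06,0,0,0],[0,0,0,0,0]]]'
python3 -m creep '[[[0,0,0.1,0,0],[0,0,0.1,0,0],[0,0,0.05,0,0],[0,0,0.02,0,0],[0,0,0,0,0],[0,0,0,0,0]]]'
python3 to.py .462,-.003,.066,179.4
python3 - <<'E'
from m import *
p=snapshot("scene"); save(p,"s5.png",(180,180,360,330),4)
E
```

```text
clock: 33.35
tool_pos: [0.461, -0.005, 0.2828]
orientation: [-180.0, -0.1, 179.4]
force: [-0.3, 1.7, -2.5]
opening: 0.0116
gripper_force: 29.9
clock: 33.85
tool_pos: [0.4623, -0.0023, 0.2292]
orientation: [-180.0, 0.0, 179.5]
force: [-0.4, 0.2, -2.0]
opening: 0.0116
gripper_force: 30.0
spin 0.1deg = 0.0007 /1: 0.0007 | shift [ 0.0014 -0.0035  0.021 ] /1: [ 0.0014 -0.0035  0.021 ]
```

View pics/s5.png

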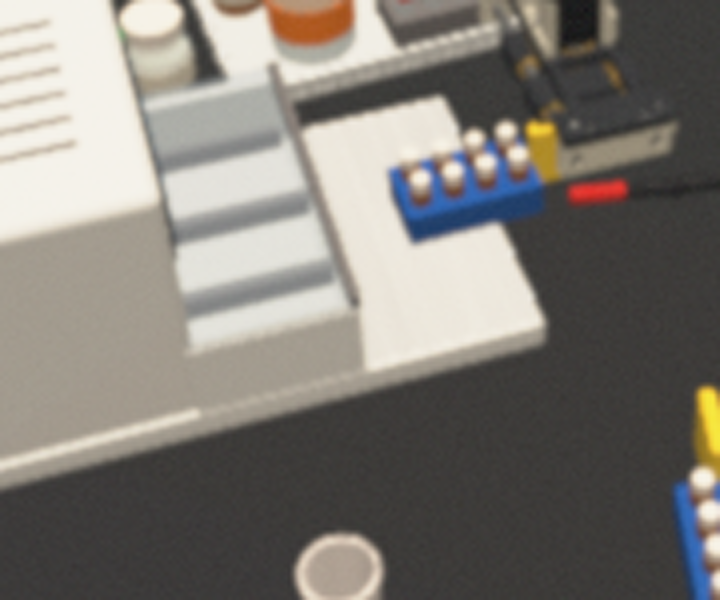

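The tray is level and parallel to the deck, and lined up with the middle lane. Now I'll slide it in.

```bash
python3 -m creep '[[[0,-0.003,0.012,0,0],[-0.03,0,0,0,0],[-0.05,0,0,0,0],[-0.06,0,0,0,0],[-0.06,0,0,0,0],[-0.06,0,0,0,0],[-0.04,0,0,0,0],[0,0,0,0,0]]]'
python3 -m creep '[[[-0.04,0,0,0,0],[-0.05,0,0,0,0],[-0.05,0,0,0,0],[-0.05,0,0,0,0],[-0.05,0,0,0,0],[-0.05,0,0,0,0],[-0.05,0,0,0,0],[0,0,0,0,0]]]'
```

```text
clock: 34.57
tool_pos: [0.5242, -0.0037, 0.2265]
orientation: [180.0, 0.1, 179.4]
force: [0.5, 0.3, -1.6]
opening: 0.0118
gripper_force: 30.0
clock: 35.23
tool_pos: [0.5922, -0.0044, 0.2264]
orientation: [-180.0, 0.1, 179.4]
force: [0.8, -0.0, -0.8]
opening: 0.0121
gripper_force: 30.0
```

```bash
python3 -m creep '[[[-0.04,0,0,0,0],[-0.04,0,0,0,0],[-0.03,0,0,0,0],[-0.02,0,0,0,0],[-0.01,0,0,0,0],[0,0,0,0,0]]]'
python3 -m creep '[[[-0.01,0,0.003,0,0],[-0.01,0,0.003,0,0],[0,0,0,0,0]]]'
```

```text
clock: 35.73
tool_pos: [0.6185, -0.0048, 0.2264]
orientation: [180.0, 0.0, 179.4]
force: [0.5, 0.4, -2.0]
opening: 0.0119
gripper_force: 30.0
clock: 35.98
tool_pos: [0.6211, -0.005, 0.226]
orientation: [-180.0, -0.1, 179.4]
force: [-7.0, 0.8, 9.6]
opening: 0.0117
gripper_force: 30.0
```

```bash
python3 -m creep '[[[-0.012,0,0,0,0],[-0.012,0,0,0,0],[0,0,0,0,0],[0,0,0,0,0]]]'
python3 - <<'E'
from m import *
p=snapshot("scene"); save(p,"s6.png",(190,170,330,290),4.5)
E
```

```text
clock: 36.32
tool_pos: [0.6262, -0.0051, 0.226]
orientation: [-180.0, -0.0, 179.4]
force: [-4.9, -0.4, 7.5]
opening: 0.0119
gripper_force: 30.0
```

View pics/s6.png

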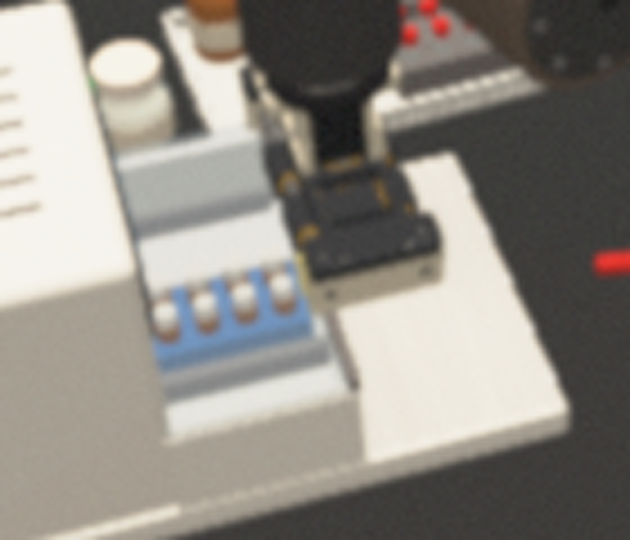

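The tray is in the middle lane and still sliding with only friction force, so I'll push on to the stop.

```bash
python3 -m creep '[[[-0.012,0,-0.003,0,0],[-0.012,0,0,0,0],[0,0,0,0,0],[0,0,0,0,0]]]'
python3 -m creep '[[[-0.01,0,0,0,0],[-0.01,0,0,0,0],[0,0,0,0,0],[0,0,0,0,0]]]'
```

```text
clock: 36.7
tool_pos: [0.6278, -0.0051, 0.2259]
orientation: [-180.0, -0.5, 179.4]
force: [-19.3, 4.6, 16.3]
opening: 0.0114
gripper_force: 30.0
clock: 37.03
tool_pos: [0.6294, -0.0051, 0.2256]
orientation: [-179.9, -0.8, 179.3]
force: [-31.0, 9.5, 24.8]
opening: 0.0119
gripper_force: 30.0
```

```bash
python3 -m creep '[[[0.012,0,-0.004,0,0],[0,0,0,0,0],[0,0,0,0,0.4],[0,0,0,0,0.4],[0,0,0,0,0.4],[0,0,0,0,0.4],[0,0,-0.05,0,0.4],[0,0,-0.15,0,0.4]]]'
python3 -m creep '[[[0,0,-0.2,0,0.4],[0,0,-0.2,0,0.4],[0.15,0,0,0,0.5],[0.15,0,0,0,0.5],[0.15,0,0,0,0.5],[0.1,0,0,0,0.5],[0,0,0,0,0.5],[0,0,0,0,0.5]]]'
python3 - <<'E'
from m import *
p=snapshot("top"); q=snapshot("scene")
print(*yellow(p),sep="\n"); print("sc",*yellow(q),sep="\n")
for d in nets.masks_of(p,"tray_a"):
    v,u=np.where(d["region"]); P=np.array([at(p,(a,b),.04)[:2] for a,b in zip(u,v)],np.float32); print(round(d["confidence"],2),cv2.minAreaRect(P*1000))
E
```

```text
clock: 37.7
tool_pos: [0.6319, -0.0053, 0.2633]
orientation: [-179.9, -0.4, 179.3]
force: [-0.8, -0.6, -0.2]
opening: 0.0345
gripper_force: 0.0
clock: 38.37
tool_pos: [0.5227, -0.0039, 0.3482]
orientation: [180.0, 0.1, 179.4]
force: [0.4, 0.4, 0.6]
opening: 0.0437
gripper_force: 0.0
([9.6, 169.9], 393, [0.5314, 0.9185], 65.9)
([388.6, 207.4], 59, [0.418, -0.2375], 180.0)
([413.4, 207.1], 68, [0.4189, -0.3126], -177.4)
([272.4, 235.5], 79, [0.3331, 0.1138], 95.0)
([386.1, 247.9], 88, [0.2964, -0.2283], -136.5)
sc
([345.6, 166.0], 121, [0.3096, -0.199], 59.7)
([306.6, 166.3], 29, [0.4295, -0.2414], 65.7)
([267.1, 229.1], 148, [0.6269, -0.0054], 80.7)
([380.2, 235.7], 189, [0.342, 0.1271], 71.6)
([357.7, 287.2], 161, [0.4705, 0.2678], 72.4)
0.18 ((649.3602294921875, 439.19696044921875), (142.21934509277344, 140.94845581054688), 13.154770851135254)
```

```bash
python3 to.py .4638,.2517,.18,-103 .4638,.2517,.044
```

```text
spin -77.6deg = -0.8622 /12: -0.0719 | shift [-1.1767  0.581   0.0404] /7: [-0.1681  0.083   0.0058]
spin 0.0deg = 0.0000 /0: 0.0000 | shift [-0.    0.    0.68] /4: [-0.    0.    0.17]
```

```bash
python3 -m creep '[[[0,0,0,-0.072,0.5],[0,0,0,-0.072,0.5],[0,0,0,-0.072,0.5],[0,0,0,-0.072,0.5],[0,0,0,-0.072,0.5],[0,0,0,-0.072,0.5],[0,0,0,-0.072,0.5],[0,0,0,-0.072,0.5]]]'
python3 -m creep '[[[0,0,0,-0.072,0.5],[0,0,0,-0.072,0.5],[0,0,0,-0.072,0.5],[0,0,0,-0.07,0.5],[-0.168,0.083,0,0,0.5],[-0.168,0.083,0,0,0.5],[-0.168,0.083,0,0,0.5],[-0.168,0.083,0,0,0.5]]]'
python3 -m creep '[[[-0.168,0.083,0,0,0.5],[-0.168,0.083,0,0,0.5],[-0.168,0.083,0,0,0.5],[0,0,0,0,0.5],[0,0,0,0,0.5],[0,0,0,0,0.5]]]'
python3 to.py .4638,.2517,.044,-103
python3 - <<'E'
from m import *
print(*yellow(snapshot("scene")),sep="\n")
E
```

```text
clock: 39.18
tool_pos: [0.5242, -0.0038, 0.3462]
orientation: [180.0, -0.0, -128.5]
force: [0.4, 0.4, -0.2]
opening: 0.0438
gripper_force: 0.0
clock: 39.85
tool_pos: [0.4892, 0.1436, 0.3464]
orientation: [180.0, -0.0, -103.1]
force: [-0.2, -0.2, 0.1]
opening: 0.0439
gripper_force: 0.0
clock: 40.35
tool_pos: [0.4633, 0.2519, 0.3461]
orientation: [180.0, -0.1, -103.0]
force: [0.4, -0.4, 1.1]
opening: 0.0438
gripper_force: 0.0
spin 0.0deg = 0.0002 /1: 0.0002 | shift [ 5.000e-04 -2.500e-03  7.156e-01] /4: [ 1.000e-04 -6.000e-04  1.789e-01]
([307.1, 162.5], 359, [0.4211, -0.2617], 86.2)
([342.6, 168.1], 26, [0.3232, -0.1919], 65.6)
([267.1, 229.1], 148, [0.6268, -0.0052], 80.3)
([357.7, 287.2], 162, [0.4706, 0.2679], 72.2)
```

```bash
python3 -m creep '[[[0,0,0.18,0,0.5],[0,0,0.18,0,0.5],[0,0,0.18,0,0.5],[0,0,0.175,0,0.5],[0,0,0,0,0.5],[0,0,0,0,0],[0,0,0,0,0],[0,0,0,0,0]]]'
python3 -m creep '[[[0,0,0,0,0],[0,0,0,0,0],[0,0,0,0,0],[0,0,0,0,0],[0,0,0,0,0],[0,0,0,0,0]]]'
python3 -m creep '[[[0,0,-0.03,0,0],[0,0,-0.1,0,0],[0,0,-0.15,0,0],[0,0,-0.12,0,0],[0,0,0,0.04,0],[0,0,0,0.073,0],[0,0,0,0.073,0],[0,0,0,0.073,0]]]'
python3 -m creep '[[[0,0,0,0.073,0],[0,0,0,0.073,0],[0,0,0,0.073,0],[0,0,0,0.073,0],[0,0,0,0.073,0],[0,0,0,0.073,0],[0,0,0,0.073,0],[0,0,0,0.073,0]]]'
python3 to.py .462,.069,.12,179.4
```

```text
clock: 41.07
tool_pos: [0.464, 0.2519, 0.206]
orientation: [-179.9, 0.2, -103.0]
force: [-0.2, 0.4, -0.4]
opening: 0.029
gripper_force: 0.0
clock: 41.57
tool_pos: [0.4634, 0.2519, 0.2051]
orientation: [-179.9, 0.1, -103.0]
force: [-0.9, -1.0, 9.3]
opening: 0.0122
gripper_force: 30.0
clock: 42.23
tool_pos: [0.4625, 0.2512, 0.284]
orientation: [180.0, -0.0, -126.7]
force: [0.3, -0.2, -2.0]
opening: 0.0115
gripper_force: 30.0
clock: 42.9
tool_pos: [0.4626, 0.2513, 0.2837]
orientation: [-180.0, -0.0, -179.2]
force: [0.2, 0.7, -2.9]
opening: 0.0119
gripper_force: 30.0
spin 1.4deg = 0.0153 /1: 0.0153 | shift [-0.0067 -0.9112  0.0234] /5: [-0.0013 -0.1822  0.0047]
```

```bash
python3 -m creep '[[[0,0,0,0.0153,0],[0,-0.06,0,0,0],[0,-0.13,0,0,0],[0,-0.16,0,0,0],[0,-0.16,0,0,0],[0,-0.16,0,0,0],[0,-0.15,0,0,0],[0,-0.083,0,0,0]]]'
python3 -m creep '[[[0,0,0,0,0],[0,0,0,0,0],[0,0,0.1,0,0],[0,0,0.1,0,0],[0,0,0.05,0,0],[0,0,0.02,0,0],[0,0,0,0,0],[0,0,0,0,0]]]'
python3 to.py .462,.0705,.067,179.4
python3 - <<'E'
from m import *
p=snapshot("scene"); save(p,"s7.png",(180,180,360,330),4)
E
```

```text
clock: 43.57
tool_pos: [0.4609, 0.0679, 0.2836]
orientation: [-180.0, -0.1, 179.9]
force: [-0.2, 1.4, -2.2]
opening: 0.0117
gripper_force: 30.0
clock: 44.23
tool_pos: [0.4624, 0.0715, 0.23]
orientation: [-180.0, 0.0, 179.8]
force: [-0.0, -0.6, -1.9]
opening: 0.0117
gripper_force: 30.0
spin 0.4deg = 0.0048 /1: 0.0048 | shift [ 0.0022 -0.005   0.0199] /1: [ 0.0022 -0.005   0.0199]
```

View pics/s7.png

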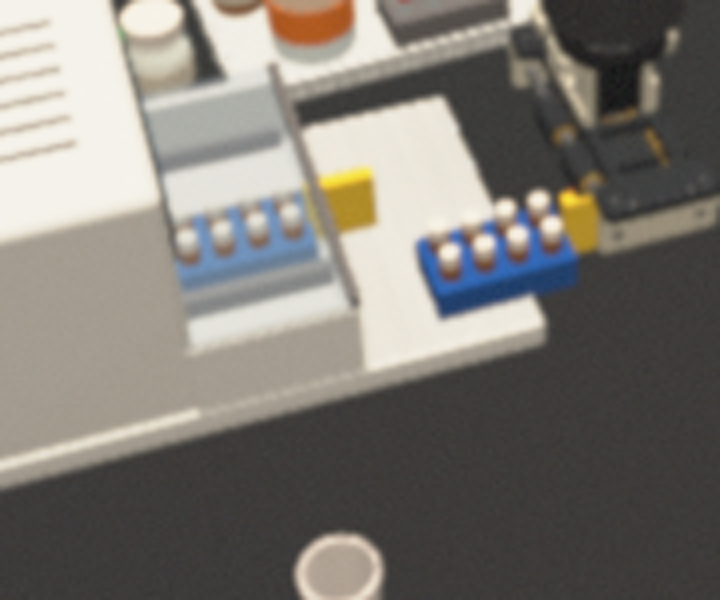

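Tray A is home in the middle lane with its handle at (345,200). Tray B is lined up with the left lane, so it goes in next.

```bash
python3 -m creep '[[[0,-0.005,0.012,0.005,0],[-0.03,0,0,0,0],[-0.05,0,0,0,0],[-0.06,0,0,0,0],[-0.06,0,0,0,0],[-0.06,0,0,0,0],[-0.04,0,0,0,0],[0,0,0,0,0]]]'
python3 -m creep '[[[-0.04,0,0,0,0],[-0.05,0,0,0,0],[-0.05,0,0,0,0],[-0.05,0,0,0,0],[-0.05,0,0,0,0],[-0.05,0,0,0,0],[-0.05,0,0,0,0],[0,0,0,0,0]]]'
python3 -m creep '[[[-0.04,0,0,0,0],[-0.04,0,0,0,0],[-0.03,0,0,0,0],[-0.02,0,0,0,0],[-0.01,0,0,0,0],[0,0,0,0,0]]]'
python3 -m creep '[[[-0.01,0,0.003,0,0],[-0.01,0,0.003,0,0],[0,0,0,0,0]]]'
```

```text
clock: 44.95
tool_pos: [0.5243, 0.0693, 0.2273]
orientation: [180.0, 0.1, 179.3]
force: [1.0, -0.1, -1.5]
opening: 0.012
gripper_force: 30.0
clock: 45.62
tool_pos: [0.5923, 0.0684, 0.2272]
orientation: [180.0, 0.1, 179.3]
force: [0.9, 0.5, -1.7]
opening: 0.0116
gripper_force: 30.0
clock: 46.12
tool_pos: [0.6186, 0.068, 0.2272]
orientation: [180.0, 0.0, 179.3]
force: [1.0, -0.0, 0.1]
opening: 0.0121
gripper_force: 30.0
clock: 46.37
tool_pos: [0.6209, 0.0677, 0.2271]
orientation: [-180.0, -0.1, 179.3]
force: [-11.4, 1.1, 14.8]
opening: 0.0116
gripper_force: 30.0
```

```bash
python3 -m creep '[[[-0.012,0,-0.004,0,0],[-0.012,0,0,0,0],[0,0,0,0,0],[0,0,0,0,0]]]'
python3 -m creep '[[[-0.01,0,0,0,0],[-0.005,0,0,0,0],[0,0,0,0,0],[0,0,0,0,0]]]'
```

```text
clock: 46.7
tool_pos: [0.626, 0.068, 0.2271]
orientation: [-180.0, -0.1, 179.3]
force: [-9.1, 1.9, 9.5]
opening: 0.0119
gripper_force: 30.0
clock: 47.03
tool_pos: [0.6269, 0.068, 0.227]
orientation: [-180.0, -0.4, 179.3]
force: [-20.0, 5.9, 17.9]
opening: 0.0119
gripper_force: 30.0
```

```bash
python3 -m creep '[[[-0.008,0,0,0,0],[0,0,0,0,0],[0,0,0,0,0],[0.008,0,-0.004,0,0],[0,0,0,0,0.4],[0,0,0,0,0.4],[0,0,0,0,0.4],[0,0,0,0,0.4]]]'
python3 -m creep '[[[0,0,-0.05,0,0.4],[0,0,-0.15,0,0.4],[0,0,-0.2,0,0.5],[0,0,-0.2,0,0.5],[0,0,-0.1,0,0.5],[0.12,-0.15,0,0,0.5],[0.12,-0.15,0,0,0.5],[0.12,-0.15,0,0,0.5]]]'
python3 -m creep '[[[0.05,-0.19,0,0,0.7],[0.05,-0.19,0,0,0.7],[0.05,-0.19,0,0,0.7],[0.05,-0.19,0,0,0.7],[0,0,0,0,0.7],[0,0,0,0,0.7]]]'
python3 - <<'E'
from m import *
p=snapshot("top"); q=snapshot("scene")
print("top",*yellow(p,.08),sep="\n"); print("sc",*yellow(q,.06),sep="\n"); save(q,"s8.png",(170,100,370,260),4)
E
```

```text
clock: 47.7
tool_pos: [0.6304, 0.0678, 0.2276]
orientation: [180.0, 0.0, 179.3]
force: [-0.5, -0.4, -0.1]
opening: 0.0322
gripper_force: 0.0
clock: 48.37
tool_pos: [0.556, -0.022, 0.3687]
orientation: [180.0, 0.1, 179.3]
force: [1.4, -0.5, -0.3]
opening: 0.0439
gripper_force: 0.0
clock: 48.87
tool_pos: [0.5142, -0.1748, 0.3685]
orientation: [-180.0, 0.1, 179.1]
force: [-0.5, 0.5, 0.1]
opening: 0.0615
gripper_force: 0.0
top
([9.6, 169.9], 395, [0.5286, 0.9021], 64.8)
([388.6, 207.4], 59, [0.4171, -0.2338], 180.0)
([413.4, 207.3], 67, [0.4176, -0.3076], -177.6)
([386.1, 247.9], 89, [0.2976, -0.2247], -136.3)
sc
([307.2, 162.5], 357, [0.4218, -0.259], 86.1)
([345.6, 166.0], 121, [0.3106, -0.1966], 59.7)
([267.1, 229.1], 148, [0.6272, -0.0032], 80.3)
([380.2, 235.8], 186, [0.3432, 0.1291], 70.8)
([274.7, 249.5], 168, [0.6285, 0.0785], 77.1)
```

View pics/s8.png

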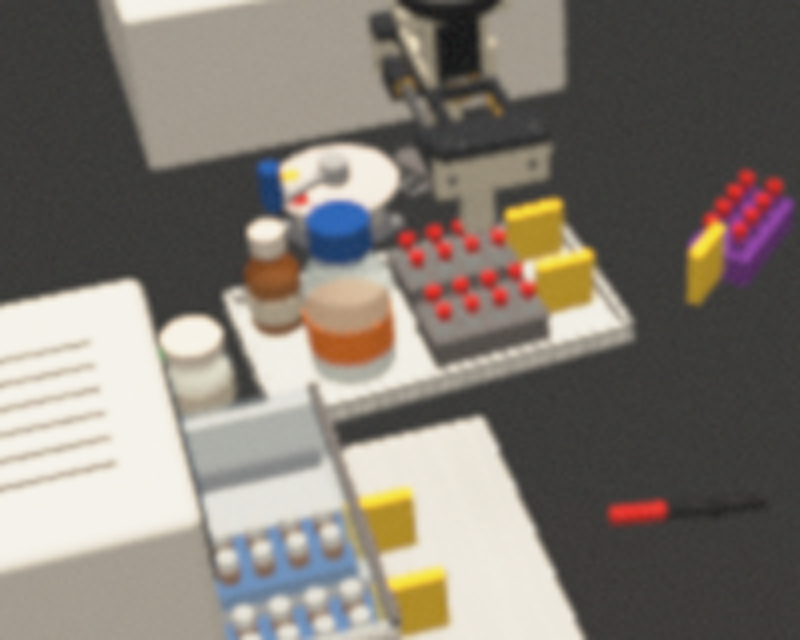

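The crop shows both grey trays flat, the bottle upright, both blue handles equally home at (388,520) and (418,600), and the lever still at red. Next is the lever to green.

```bash
python3 -m creep '[[[0,0,0,-0.075,0.7],[0,0,0,-0.075,0.7],[0,0,0,-0.075,0.7],[0,0,0,-0.075,0.7],[0,0,0,-0.075,0.7],[0,0,0,-0.075,0.7],[0,0,0,-0.075,0.7],[0,0,0,-0.075,0.7]]]'
python3 -m creep '[[[0,0,0,-0.075,0.7],[0,0,0,0,0.7]]]'
python3 - <<'E'
from m import *
for n,z,(r0,r1,c0,c1) in (("top",.105,(110,200,420,480)),("scene",.084,(130,165,225,250))):
    p=snapshot(n); hsv=cv2.cvtColor(p["frame"],cv2.COLOR_RGB2HSV); m=cv2.inRange(hsv,(100,100,40),(125,255,255)); v,u=np.where(m[r0:r1,c0:c1])
    print(n,len(u), at(p,(u.mean()+c0,v.mean()+r0),z)[:2] if len(u) else "")
E
python3 to.py .6235,-.3905,.21,-120 .6235,-.3905,.097
```

```text
clock: 49.63
tool_pos: [0.5156, -0.1713, 0.3678]
orientation: [-180.0, 0.0, -126.3]
force: [-0.8, 0.5, 0.1]
opening: 0.0612
gripper_force: 0.0
clock: 49.8
tool_pos: [0.5155, -0.1714, 0.3679]
orientation: [-180.0, 0.0, -119.5]
force: [0.7, 0.1, 0.1]
opening: 0.0611
gripper_force: 0.0
top 64 [ 0.62074655 -0.38913577]
scene 90 [ 0.61684918 -0.37221622]
spin -0.1deg = -0.0012 /1: -0.0012 | shift [ 0.6767 -1.0151 -0.0061] /7: [ 0.0967 -0.145  -0.0009]
spin 0.0deg = 0.0000 /0: 0.0000 | shift [-0.     0.     0.565] /3: [-0.      0.      0.1883]
```

```bash
python3 -m creep '[[[0.097,-0.145,0,0,0.7],[0.097,-0.145,0,0,0.7],[0.097,-0.145,0,0,0.7],[0.097,-0.145,0,0,0.7],[0.097,-0.145,0,0,0.7],[0.097,-0.145,0,0,0.7],[0.095,-0.145,0,0,0.7],[0,0,0,0,0.7]]]'
python3 -m creep '[[[0,0,0,0,0.7],[0,0,0,0,0.7],[0,0,0.19,0,0.7],[0,0,0.19,0,0.7],[0,0,0.18,0,0.7],[0,0,0,0,0.7],[0,0,0,0,0],[0,0,0,0,0]]]'
python3 -m creep '[[[0,0,0,0,0],[0,0,0,0,0],[0,0,0,0,0],[0,0,0,0,0],[0,0,0,0,0],[0,0,0,0,0],[0,0,0,0,0],[0,0,0,0,0]]]'
```

```text
clock: 50.57
tool_pos: [0.6249, -0.3957, 0.3653]
orientation: [179.9, -0.1, -120.3]
force: [-0.9, 1.4, -0.1]
opening: 0.0613
gripper_force: 0.0
clock: 51.23
tool_pos: [0.6241, -0.3912, 0.2585]
orientation: [-179.8, -0.0, -119.9]
force: [0.2, 1.0, 1.0]
opening: 0.0531
gripper_force: 0.0
clock: 51.9
tool_pos: [0.6232, -0.3915, 0.2564]
orientation: [-180.0, -0.0, -120.0]
force: [-0.9, 2.0, 5.7]
opening: 0.0197
gripper_force: 30.0
```

```bash
python3 -m creep '[[[-0.016,0.032,0,0,0],[-0.013,0.033,0,0,0],[-0.009,0.034,0,0,0],[-0.006,0.035,0,0,0],[-0.002,0.036,0,0,0],[0,0,0,0,0]]]'
python3 -m creep '[[[0.002,0.036,0,0,0],[0.006,0.035,0,0,0],[0.009,0.034,0,0,0],[0.013,0.033,0,0,0],[0.016,0.032,0,0,0],[0,0,0,0,0],[0,0,0,0,0],[0,0,0,0,0]]]'
python3 - <<'E'
from h import *
t=telemetry.get_obs()["tool_pos"]; print(np.degrees(np.arctan2(t[1]+.426,t[0]-.5645)),np.hypot(t[1]+.426,t[0]-.5645))
E
```

```text
clock: 52.4
tool_pos: [0.6014, -0.3648, 0.2567]
orientation: [-179.5, 0.2, -119.8]
force: [12.6, 8.5, -0.9]
opening: 0.0195
gripper_force: 30.0
clock: 53.07
tool_pos: [0.5661, -0.3567, 0.2567]
orientation: [-179.7, 0.1, -119.9]
force: [4.2, 6.4, 4.4]
opening: 0.0194
gripper_force: 30.0
88.70110219192794 0.06927465603334314
```

```bash
python3 -m creep '[[[0,0,0,0,0.6],[0,0,0,0,0.6],[0,0,0,0,0.6],[0,0,0,0,0.6],[0,0,-0.1,0,0.6],[0,0,-0.2,0,0.6],[0,0,-0.2,0,0.6],[0,0,-0.1,0,0.6]]]'
python3 -m creep '[[[0.1,-0.05,0,0,0.6],[0.1,-0.1,0,0,0.6],[0,0.15,0,0,0.6],[0,0.19,0,0,0.6],[0,0.19,0,0,0.6],[0.15,0.1,0,0,0.6],[0,0,0,0,0.6],[0,0,0,0,0.6]]]'
python3 - <<'E'
from m import *
p=snapshot("scene"); save(p,"s9.png",(170,90,370,300),2.8)
for a in (80,90,100):
    A=np.radians(a); print(a,px(p,[.5645+.068*np.cos(A),-.426+.068*np.sin(A),.084]))
p=snapshot("top"); hsv=cv2.cvtColor(p["frame"],cv2.COLOR_RGB2HSV); m=cv2.inRange(hsv,(100,100,40),(125,255,255)); v,u=np.where(m[110:200,420:480]); 
if len(u):
    k=at(p,(u.mean()+420,v.mean()+110),.105)[:2]; print(len(u),k,np.degrees(np.arctan2(k[1]+.4264,k[0]-.5635)))
E
```

```text
clock: 53.73
tool_pos: [0.5646, -0.3582, 0.3806]
orientation: [-179.7, -0.0, -120.0]
force: [1.0, -0.8, 1.2]
opening: 0.0523
gripper_force: 0.0
clock: 54.4
tool_pos: [0.4445, -0.3706, 0.3762]
orientation: [-180.0, -0.0, -120.1]
force: [0.4, -0.0, 0.2]
opening: 0.0523
gripper_force: 0.0
80 [[253.32414744 149.43436869]]
90 [[256.84742758 148.88319818]]
100 [[260.20555917 148.00073914]]
```

View pics/s9.png

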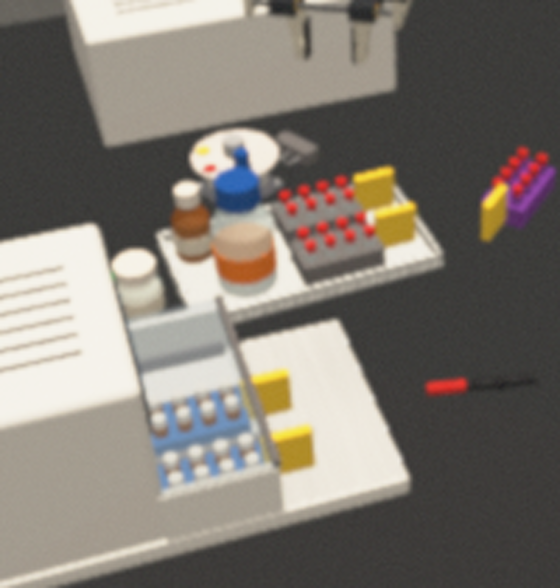

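```bash
python3 -c "
from plant import workorder; print(workorder.close_job())"
```

```text
the job is handed in; nothing more can be done
None
```

The changeover is finished and handed in, with no verdict returned: the lever went to red and finally to green, both grey trays and the solvent bottle are in the spill tray, and both blue trays are home in the left and middle lanes; I viewed 15 pictures, one over the limit of 14.

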